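Load the bottle rack, cull the open bottles and pin the gate

ROBOT

A 7-joint arm with a two-finger parallel gripper is mounted at the origin on the work surface. World frame = base frame: x ahead of the robot, y to its left, z up, the work surface at z = 0. Lengths are in mm, angles in degrees, forces in N, time in s.
With the tool pointing down it reaches from about 425 to 875 mm from the base axis. Payload 4.7 kg.
Tool frame: the origin (TCP) lies midway between the tips of the shut fingers; the grasp point (between the pads) lies 19 mm behind it (grip_depth is the z of the grasp point in the tool frame, in mm); z points along the fingers, y is the line along which they close (so a half turn about z gives the same grasp; the last joint's range is limited). The gripper opens to 87 mm and grips with 3 to 60 N. Pads are 19 mm wide; open, the fingers measure 117 mm over their backs; the gripper's body (75 mm by 190 mm) begins 51 mm behind the grasp point.
Start: joints at [-73.218, 18.392, -4.016, 83.108, 1.295, 78.541, -3.26], TCP at [178.909, 624.914, 222.587] pointing down, gripper open.
Joint ranges: [-163.93, 163.93], [-17.29, 119.83], [-79.2, 71.16], [3.27, 140.29], [-89.18, 269.18], [5.43, 117.66], [-154.24, 154.24]. Speed limits (degrees/s): [147.25, 147.25, 180, 180, 180, 180, 180].

INTERFACE

Orientations are given as a 3x3 rotation matrix whose columns are the frame's x, y, z axes.
In Python, from workcell import * gives the robot as it stands.
- The arm moves only by the shell command python3 -m pendant 'ROWS' [OPENING]. ROWS is JSON, a list of rows, each a list of 2 entries, a list of its own where there are three numbers: the shift along the tool's x, y, z as a fraction of full scale, then the turn, a rotation vector about the tool's x, y, z as a fraction of full scale. In form: [[[tx, ty, tz], [wx, wy, wz]], ...]. A call has 1 to 20 rows; each row is the pose to reach, as a shift and turn from the pose commanded when the call began, along the tool's axes at that moment; what a row does not reach only later rows make up. Full scale, the value 1, is 0.12 m for a shift and pi/2 rad for a turn. A row lasts 1/8 s, in which the tool goes at most 62.5 mm and 10.7 degrees, less where a joint would pass 70% of its speed; a pose out of reach is approached as far as the arm can. A call with a number of a shift or a turn outside -1 to 1 is refused whole. A call with a gripper value outside its range is refused whole. OPENING is the closure, from -1 (fully open) to 1 (shut), set as the call begins (- or left out, the last holds). The fingers move at their own pace and stop on an object; the grip force is fixed at half the most. Time passes only in rows, so rows that repeat a pose let the fingers close. It gives the time, the measured TCP pose, the force, the opening and the grip force at its end, in the units of the state.
- read_state(): the state, without advancing time (a new reading comes with each control period).
- read_camera(name): name is "side" or "top" or "wrist"; returns a dict with "pixels" (480x640x3 uint8, red, green, blue), "K" (3x3 intrinsics, pixels), "world_from_camera" (4x4, takes a point from camera to world coordinates). Camera axes: x right, y down, z forward; pixel columns grow to the right and rows downward; lengths in mm; the calibration is good to about 2 mm. A picture is of the moment at which its call begins. There is no depth.
- sign_off(): hands the job in; it is judged then, once.
The state is a dict: "t": time; "joints": joint angles; "joint_vel": joint speeds; "joint_torque": joint torques, N m; "ee_pos": TCP position; "eef_rot": TCP orientation; "wrist_force": force on the tool from outside, world axes, zero at the start; "moment": the same for the moment, N m; "finger_gap": finger opening in mm; "finger_force": force on a finger pad.
Only numpy, scipy, OpenCV 4.12 (cv2) and the standard library are available. Lean on these libraries where they do the work, as an engineer would, in place of code of your own. Each camera call takes 0.05 s, during which the arm holds its last target. There are 200 camera calls.

TASK

Slide every capped bottle into the bottle rack through its open end, standing on the table with its neck in the slot, and stand every bottle that has lost its cap upright in the cardboard carton. Once all the capped bottles are in, swing the gate shut across the open end, and then push the headed pin down through the fork and the gate until its head sits fully home on the fork. Leave the other things on the bench where they are.

Things in the scene. Friction and masses are not known exactly. Their poses are not given: they have to be found in the camera images.
- bottle_1: Capped media bottle, good: square white body 60 x 60 x 70 mm, 3 mm collar, bare round neck 26 mm across from 73 to 92 mm, round black cap 44 mm across from 92 to 122 mm with two small white ports up to 134 mm. Origin: centre of the underside, z up, x and y along the sides of the square. May be absent.
- bottle_2: Capped media bottle, good: square white body 60 x 60 x 70 mm, 3 mm collar, bare round neck 26 mm across from 73 to 92 mm, round black cap 44 mm across from 92 to 122 mm with two small white ports up to 134 mm. Origin: centre of the underside, z up, x and y along the sides of the square. May be absent.
- bottle_3: Capped media bottle, good: square white body 60 x 60 x 70 mm, 3 mm collar, bare round neck 26 mm across from 73 to 92 mm, round black cap 44 mm across from 92 to 122 mm with two small white ports up to 134 mm. Origin: centre of the underside, z up, x and y along the sides of the square. May be absent.
- open_1: Bottle that has lost its cap, a reject: the same white square body 60 x 60 x 70 mm, 3 mm collar, then only a bare neck 26 mm across from 73 to 98 mm. Origin: centre of the underside, z up. May be absent.
- open_2: Bottle that has lost its cap, a reject: the same white square body 60 x 60 x 70 mm, 3 mm collar, then only a bare neck 26 mm across from 73 to 98 mm. Origin: centre of the underside, z up. May be absent.
- rack: Fixed aluminium bottle rack: one lane for three bottles in line. Origin: on the table at the centre of its open end (mouth); x across the lane, z up; the lane runs from the mouth along -y for 205 mm to a closed end. Foot rails 35 mm high, 72 mm between them. Bottles stand on the table under the slotted plate.
- rack_mouth (a point): Mid-slot at the mouth, on the top of the rack's overhead plate, 82 mm above the table. The plate is 5 mm thick (underside at 77 mm); its slot, 36 mm wide, runs along the lane and is open at the mouth: a bottle's neck runs in it, the cap stays above.
- gate (a joint): Hinge of the steel gate at the rack's mouth, vertical axis: 0 = shut across the mouth, at its stop; 1.7 to 2.1 rad = swung open. Stays where it is left. Panel 8 mm thick, 142 mm long, 24 to 70 mm above the table; its lug (58 to 70 mm high) has an 18 mm hole 124 mm from the hinge axis, in line with fork_hole when shut.
- gate_hinge (a point): Point on the gate's hinge axis, 70 mm above the table; in the rack's frame at x +62, y +15 mm. From it the shut gate points along the rack's -x; opening swings it through the rack's +y, away from the lane.
- gate_knob (a point): Top of the gate's black upright knob, a round post 14 mm across standing on the gate, 70 to 124 mm above the table, 60 mm from the hinge axis.
- fork_hole (a point): Centre of the pin hole at the top face of the fork, 82 mm above the table, in the rack's frame at x -62, y +15 mm. Two 8 mm steel plates, 38 x 36 mm (at 46 to 54 and 74 to 82 mm), with 17 mm holes in line; the gate's lug comes between them. z up.
- pin: Headed steel locking pin, upright in its parking block at the start: shank 12 mm across and 60 mm long with a tapered tip, flange 32 mm across and 5 mm thick, above it a round grip 24 mm across and 28 mm high. Origin: centre of the flange's underside, z up (the shank points to -z).
- pin_stand: Fixed black parking block for the pin, 60 x 60 x 66 mm, with a 17 mm upright hole. Origin: centre of the underside.
- carton: Fixed open cardboard carton for rejects, 220 (x) x 130 (y) x 60 mm, walls and floor 5 mm. Origin: centre of the underside.
- amber_jar: Bystander: amber jar, 48 mm across, 75 mm high. Origin: centre of the underside.
- wrench: Bystander: wrench 130 mm long, lying. Origin: centre of the underside.
- beaker: Bystander: glass beaker, 68 mm across, 90 mm high. Origin: centre of the underside.
- stopcock: Bystander: grey plastic stopcock, 70 x 60 x 40 mm. Origin: centre of the underside.
- filter_housing: Bystander: small steel filter housing, 40 mm across, 60 mm high, standing near the bottles. Origin: centre of the underside.
There are look-alikes about, which are no part of the job. Leave any blue or yellow look-alike of the bottle_3 alone.

How it is judged (in metres and radians):
On the way, in this order (a step that is already met when the one before it is completed fails the run):
1. all capped bottles stand in the rack's lane, past its mouth (x of bottle_1 in the frame of rack between -0.02 and 0.02 m and y of bottle_1 in the frame of rack between -0.19 and -0.01 m and height (world z) of each of bottle_1, bottle_2, bottle_3 below 0.015 m and angle between each of bottle_1, bottle_2, bottle_3's own z axis and vertical below 0.15 rad and x of bottle_2 in the frame of rack between -0.02 and 0.02 m and y of bottle_2 in the frame of rack between -0.19 and -0.01 m and x of bottle_3 in the frame of rack between -0.02 and 0.02 m and y of bottle_3 in the frame of rack between -0.19 and -0.01 m), for 0.2 s.
2. the gate is shut (value of joint gate below 0.06 rad), for 0.2 s.
3. the pin is fully home in the fork and gate (horizontal distance between pin and fork_hole below 0.006 m and z of pin in the frame of fork_hole between -0.004 and 0.004 m and angle between pin's own z axis and vertical below 0.1 rad), for 0.2 s.
At the end, for the whole second after the job is handed in: Capped bottles upright on the table in the lane, centres 10 to 190 mm past the mouth; uncapped ones upright on the carton floor; gate shut within 0.06 rad; pin upright, within 6 mm of the hole centre, its flange within 4 mm of the fork top; all at rest (all of step 1 and all of step 3 and x of open_1 in the frame of carton between -0.105 and 0.105 m and y of open_1 in the frame of carton between -0.06 and 0.06 m and height (world z) of each of open_1, open_2 below 0.02 m and angle between each of open_1, open_2's own z axis and vertical below 0.2 rad and x of open_2 in the frame of carton between -0.105 and 0.105 m and y of open_2 in the frame of carton between -0.06 and 0.06 m and value of joint gate below 0.06 rad and linear speed of each of bottle_1, bottle_2, bottle_3, open_1, open_2, pin below 0.02 m/s); the robot touches nothing.
It fails at once if a bystander is moved by more than 50 mm (distance of any of amber_jar, wrench, beaker, stopcock, filter_housing from where it was at the start of the episode above 0.05 m).
Of bottle_1, bottle_2, bottle_3 only 2 to 3 are there at a start; the rules pass over those that are not, and their reading is None.
Of open_1, open_2 only 1 to 2 are there at a start; the rules pass over those that are not, and their reading is None.
At some moment in a run one of bottle_1, bottle_2, bottle_3, open_1, open_2 may be knocked a few centimetres aside while the robot is not near it.
It also fails if it takes over 210 s, if anything falls off the work surface, if the arm or the gripper's body presses on something with over 40 N, if the wrist force passes 120 N, or if a joint passes its speed limit or range.

## Working session

There is one attempt and no reset: what is moved stays moved. The work goes in short steps, Python scripts to look and compute and a shell command to move; the robot and the scene stay as the last step left them, time stands still between calls to the robot, and variables do not carry over. Pictures are saved under pics/ and viewed, at most 14 in all, crops included, and the job is handed in when it is done.

```bash
ls; mkdir -p pics; python3 - <<'E'
from workcell import *
import cv2
s=read_state();print(s)
for n in("top","side"):
    c=read_camera(n);cv2.imwrite(f"pics/{n}0.png",c["pixels"][:,:,::-1]);print(n,c["K"],c["world_from_camera"])
E
```

```text
pics
{'t': 0.0, 'joints': array([-73.21834956,  18.43743094,  -4.01516276,  83.17548712,
         1.2963939 ,  78.54047405,  -3.26059573]), 'joint_vel': array([-0.02697026, -0.07417353,  0.02167956, -0.06896154,  0.07912987,
        0.08638759,  0.06686136]), 'joint_torque': array([ 7.67241709e-04, -4.91303480e+01, -4.03702743e-01, -3.12533391e+01,
       -6.41333009e-02,  4.36990173e-02,  1.80750803e-04]), 'ee_pos': array([178.78683708, 624.34987547, 221.47480463]), 'eef_rot': array([[-9.61393641e-01,  2.75176506e-01, -3.96884117e-04],
       [ 2.75176763e-01,  9.61391873e-01, -1.84835943e-03],
       [-1.27063925e-04, -1.88621429e-03, -9.99998213e-01]]), 'wrist_force': array([-0.40656649, -0.01682518, -0.16273596]), 'moment': array([-0.05145893, -0.02251429,  0.01844239]), 'finger_force': 0.0, 'finger_gap': 86.56103038647662}
top [[569.68036465   0.         316.89149795]
 [  0.         569.68036465 237.51608086]
 [  0.           0.           1.        ]] [[-2.27370316e-02 -9.84402704e-01  1.74454418e-01  2.67866301e+02]
 [-9.99657590e-01  2.01257709e-02 -1.67228953e-02  2.26205922e+01]
 [ 1.29510337e-02 -1.74774912e-01 -9.84523235e-01  1.47336065e+03]
 [ 0.00000000e+00  0.00000000e+00  0.00000000e+00  1.00000000e+00]]
side [[522.36703786   0.         317.64128231]
 [  0.         522.36703786 237.12120928]
 [  0.           0.           1.        ]] [[ 9.38985589e-01 -2.37983768e-01  2.48334027e-01  2.71955028e+02]
 [-3.43803918e-01 -6.27894820e-01  6.98245631e-01 -7.24506727e+02]
 [-1.02434770e-02 -7.41020797e-01 -6.71403939e-01  8.14371532e+02]
 [ 0.00000000e+00  0.00000000e+00  0.00000000e+00  1.00000000e+00]]
```

View pics/top0.png

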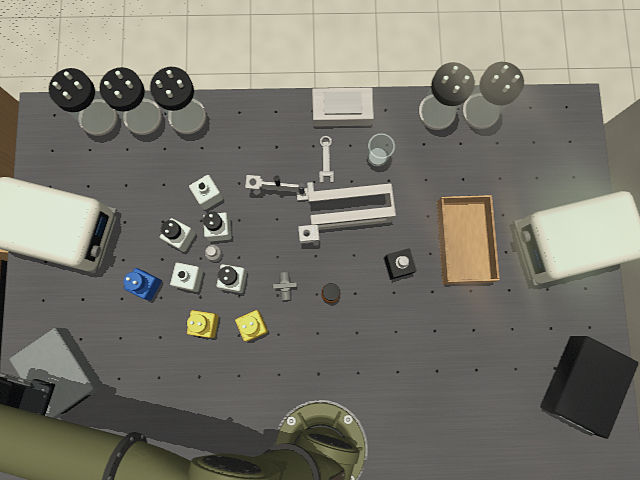

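View pics/side0.png

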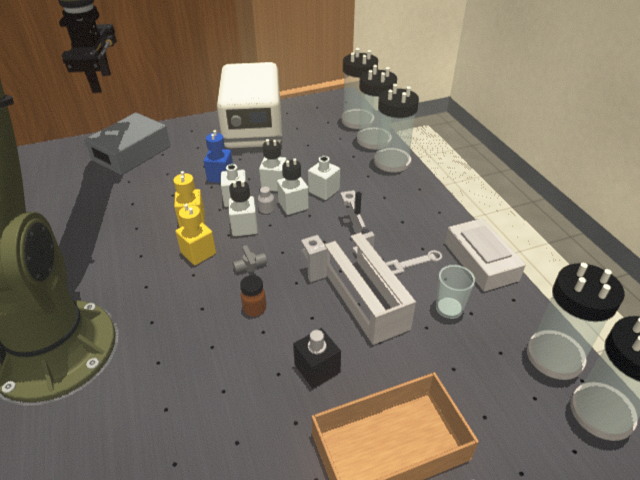

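Top view: candidate capped white bottles at (176,233), (215,225) and (231,277). Uncapped ones are at (204,190) and (185,276). The blue (141,283) and yellow (202,323), (251,325) ones are look-alikes to leave alone. The gate is open at (302,190)-(253,183), the fork is at (309,233), the pin at (402,262) and the carton at (469,240). I'll confirm with an enlarged crop.

```bash
cat > h.py <<'E'
import numpy as np, cv2
from workcell import *
def ray(c,uv,z):
    M=c["world_from_camera"];d=M[:3,:3]@np.linalg.solve(c["K"],[uv[0],uv[1],1.]);o=M[:3,3]
    return o+d*(z-o[2])/d[2]
def proj(c,p):
    M=c["world_from_camera"];q=c["K"]@(M[:3,:3].T@(np.asarray(p,float)-M[:3,3]));return q[:2]/q[2]
def crop(c,x,y,w,h,k,name):
    cv2.imwrite("pics/"+name,cv2.resize(c["pixels"][y:y+h,x:x+w,::-1],None,fx=k,fy=k,interpolation=cv2.INTER_CUBIC))
E
python3 - <<'E'
from h import *
c=read_camera("top")
crop(c,120,160,200,150,4,"crop_top1.png")
crop(c,230,160,200,150,4,"crop_top2.png")
np.save("top.npy",c,allow_pickle=True)
E
```

```text
(no output)
```

View pics/crop_top1.png

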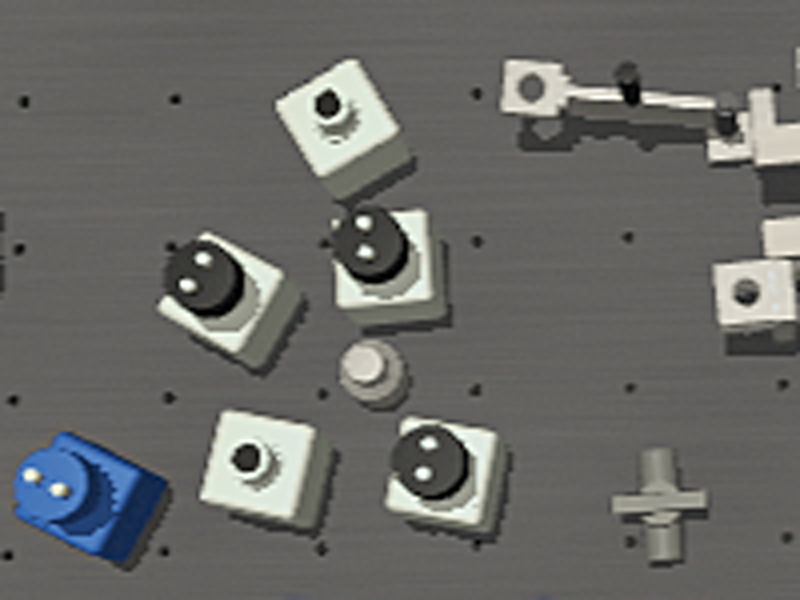

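View pics/crop_top2.png

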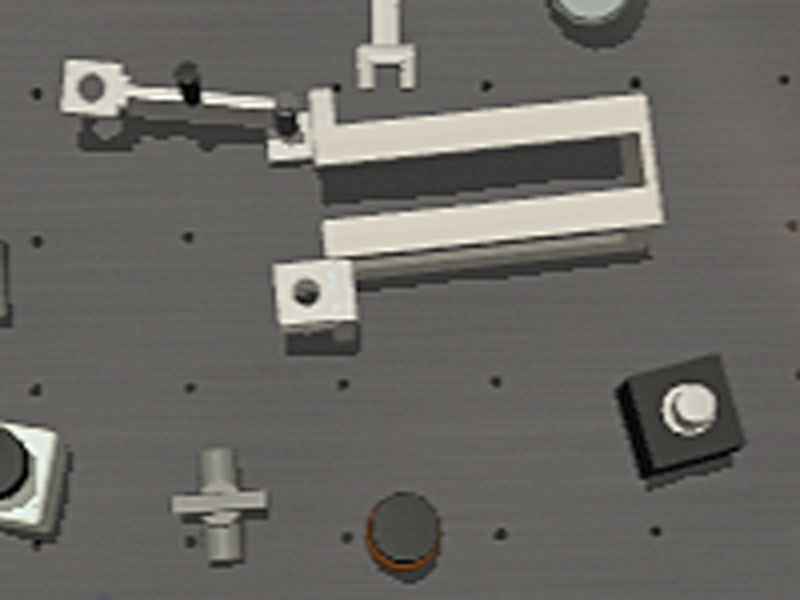

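The crop confirms them. In full-image pixels, the capped white bottles are at about (170,230), (213,222) and (228,275). The uncapped ones, with open neck holes, are at (202,187) and (182,275). The fork hole is at (306.5,232.8), the slot mouth at about (310,208), and the pin grip at (403,261).

```bash
python3 - <<'E'
from h import *
c=np.load("top.npy",allow_pickle=True).item();im=c["pixels"];np.set_printoptions(precision=1,suppress=True)
g=im.min(2)
big=cv2.resize(g,None,fx=4,fy=4,interpolation=cv2.INTER_CUBIC)
m=((big>205)).astype(np.uint8)
n,l,st,ce=cv2.connectedComponentsWithStats(m)
for i in range(1,n):
    x,y,w,h,a=st[i]
    if a<1500 or x<150*4-0 or x>420*4 or y<150*4 or y>310*4: continue
    p=np.argwhere(l==i)[:,::-1].astype(np.float32)
    W=np.array([ray(c,(q-1.5)/4,72)[:2] for q in p],np.float32)
    r=cv2.minAreaRect(W); print("white",ce[i]/4,a,"ctr",np.array(r[0]),"size",np.array(r[1]),"ang",round(r[2],1))
# caps: dark circles
d=((big<75)&(cv2.resize(im.max(2),None,fx=4,fy=4)<90)).astype(np.uint8)
for nm,u,v in (("A",170.5,230),("B",213,221),("C",227.5,275.5)):
    u4,v4=int(u*4),int(v*4);R=90
    w=d[v4-R:v4+R,u4-R:u4+R];ci=cv2.HoughCircles(cv2.GaussianBlur(big[v4-R:v4+R,u4-R:u4+R],(5,5),0),cv2.HOUGH_GRADIENT,1,40,param1=100,param2=12,minRadius=34,maxRadius=44)
    for q in ci[0][:2]: print("cap",nm,q, ray(c,((q[0]+u4-R-1.5)/4,(q[1]+v4-R-1.5)/4),122)[:2])
P=lambda x,y,z:ray(c,(x/4+230,y/4+160),z)[:2]
print("slot far",P(640,135,82),P(645,187,82),"mouth",P(320,163,82),P(323,222,82))
print("fork",P(306,291,82),"pin grip",P(696,402,99),"flange",P(689,408,71),"hinge knob",P(188,72,124),"lug",P(92,87,70))
K=lambda x,y:np.array([x/4+120,y/4+160])
print("open necks",ray(c,K(328,103),98)[:2],ray(c,K(248,458),98)[:2])
print("carton",[ray(c,q,60)[:2] for q in ((442,197),(492,195),(497,280),(444,283))])
E
```

```text
white [204.  189.2] 5311 ctr [647.7 282.8] size [55.8 55.6] ang 30.7
white [184.2 275.7] 5984 ctr [428.4 328.9] size [55.4 56.1] ang 76.8
white [233.1 279.3] 1967 ctr [422.  215.8] size [55.2 56.1] ang 78.3
cap A [88.5 83.5 34.4] [537.8 353.5]
cap B [91.5 89.5 40.1] [554.2 249.7]
cap C [88.5 90.5 37.9] [420.6 215.9]
slot far [ 622.6 -187.7] [ 589.  -189.3] mouth [608.4  14.1] [570.6  13.1]
fork [527.   24.5] pin grip [ 450.2 -211.8] flange [ 450.2 -212. ] hinge knob [657.  94.] lug [663.8 157.9]
open necks [648.1 281.8] [427.5 327.3]
carton [array([ 617.1, -324. ]), array([ 619.8, -452.9]), array([ 401.4, -448.7]), array([ 396.7, -315.5])]
```

```bash
python3 - <<'E'
from h import *
c=np.load("top.npy",allow_pickle=True).item();im=c["pixels"];np.set_printoptions(precision=1,suppress=True)
big=cv2.resize(im.min(2),None,fx=4,fy=4,interpolation=cv2.INTER_CUBIC)
for nm,u,v in (("A",176,234),("B",216,227),("C",231,278),("o1",204,189),("o2",185,276)):
    m=np.zeros_like(big);cv2.circle(m,(int(u*4),int(v*4)),78 if nm!="A" else 76,1,-1)
    for th in (185,205):
        mm=((big>th)&(m>0)).astype(np.uint8);n,l,st,ce=cv2.connectedComponentsWithStats(mm)
        # drop small bits (ports)
        keep=[i for i in range(1,n) if st[i][4]>150]
        p=np.argwhere(np.isin(l,keep))[:,::-1]
        W=np.array([ray(c,(q-1.5)/4,71)[:2] for q in p],np.float32);r=cv2.minAreaRect(W)
        print(nm,th,[st[i][4] for i in keep],np.array(r[0]),np.array(r[1]),round(r[2],1))
        if th==205: print(cv2.approxPolyDP(cv2.convexHull(W),4,True).reshape(-1,2).tolist())
E
```

```text
A 185 [np.int32(1117), np.int32(1106)] [536.7 353.7] [56.6 57. ] 60.3
A 205 [np.int32(901), np.int32(851)] [536.8 354. ] [55.4 55.9] 60.3
[[572.5770263671875, 364.31488037109375], [526.6010131835938, 389.36822509765625], [499.7939453125, 344.1507263183594], [546.7319946289062, 317.6736145019531]]
B 185 [np.int32(2182)] [555.4 253.5] [56.6 56.9] 4.1
B 205 [np.int32(1055), np.int32(648)] [555.8 253.6] [55.8 55.4] 4.0
[[583.9977416992188, 228.7005157470703], [584.333984375, 245.63143920898438], [551.0890502929688, 280.95513916015625], [528.1471557617188, 278.81732177734375], [530.8653564453125, 225.29673767089844]]
C 185 [np.int32(208), np.int32(2435)] [422.2 216.1] [57.2 57.2] 78.3
C 205 [np.int32(1967)] [422.1 216. ] [55.2 56.1] 78.3
[[449.4830627441406, 213.1636962890625], [414.83929443359375, 245.5899200439453], [403.1695556640625, 247.33981323242188], [389.7668151855469, 195.79571533203125], [442.64691162109375, 184.15232849121094]]
o1 185 [np.int32(6065)] [647.8 283. ] [57.4 57.3] 30.5
o1 205 [np.int32(5311)] [648. 283.] [55.8 55.6] 30.7
[[683.8244018554688, 273.01617431640625], [657.792724609375, 319.48760986328125], [611.7261962890625, 292.9834289550781], [638.1035766601562, 246.6651153564453]]
o2 185 [np.int32(6734)] [428.6 329. ] [57.  57.2] 76.4
o2 205 [np.int32(5984)] [428.6 329.1] [55.4 56.1] 76.8
[[459.1944580078125, 348.8941650390625], [408.0968933105469, 361.925048828125], [396.5138854980469, 309.1044921875], [448.1290283203125, 296.3643798828125]]
```

```bash
cat >> h.py <<'E'
np.set_printoptions(precision=2,suppress=True)
TH=np.radians(4.6);M0=np.array([589.5,13.6]);RX=np.array([np.cos(TH),np.sin(TH)]);RY=np.array([-np.sin(TH),np.cos(TH)])
def rk(p): d=np.asarray(p[:2])-M0;return np.array([d@RX,d@RY])      # world->rack
def wd(x,y): return M0+x*RX+y*RY
def to(s,p,psi=None,label=""):
    """full-scale tool shift [x,y,z] and turn about tool z from state s to world p, closing direction psi (deg)"""
    R=s["eef_rot"];sh=R.T@(np.asarray(p,float)-s["ee_pos"])/120
    now=np.degrees(np.arctan2(R[1,1],R[0,1]));t=0 if psi is None else -((psi-now+180)%360-180)/90
    print(label,"shift",sh,"turn",round(t,3),"rack",rk(s["ee_pos"]),"z",s["ee_pos"][2],"psi",round(now,1))
def fit(c,w,R=19):
    """square white body near world xy w -> centre, size, yaw (mod 90, -45..45)"""
    im=c["pixels"];big=cv2.resize(im.min(2),None,fx=4,fy=4,interpolation=cv2.INTER_CUBIC)
    m=np.zeros_like(big);u=proj(c,[w[0],w[1],60]);cv2.circle(m,(int(u[0]*4),int(u[1]*4)),R*4,1,-1)
    n,l,st,_=cv2.connectedComponentsWithStats(((big>190)&(m>0)).astype(np.uint8))
    keep=[i for i in range(1,n) if st[i][4]>150]
    if not keep: return None
    W=np.array([ray(c,(q-1.5)/4,71)[:2] for q in np.argwhere(np.isin(l,keep))[:,::-1]],np.float32);r=cv2.minAreaRect(W)
    return np.array(r[0]),np.array(r[1]),round((r[2]+45)%90-45,1)
B=dict(A=(537,354),B=(555.5,253),C=(422,216),o1=(648,282.5),o2=(428.5,328.5))
E
python3 - <<'E'
from h import *
s=read_state();c=read_camera("top")
for k,w in B.items():
    print(k,fit(c,w),"rack",rk(w))
to(s,[*B["C"],222],4.6,"C high")
for n,p in dict(fork=(527,24.5),pin=(450.2,-212),carton=(508.7,-385)).items(): print(n,rk(p))
E
```

```text
A (array([536.71, 353.81]), array([56.38, 56.97]), -29.7) rack [-25.03 343.51]
B (array([555.42, 253.7 ]), array([56.48, 56.81]), 4.6) rack [-14.69 241.36]
C (array([422.25, 216.21]), array([57.02, 56.96]), -11.7) rack [-150.73  215.18]
o1 (array([647.81, 283.07]), array([56.76, 57.34]), 30.2) rack [ 79.88 263.34]
o2 (array([428.5 , 329.05]), array([56.47, 56.71]), -13.2) rack [-135.23  326.8 ]
C high shift [-2.89 -2.72  0.  ] turn 0.771 rack [-360.38  641.87] z 221.73298039715883 psi 74.0
fork [-61.42  15.88]
pin [-156.94 -213.7 ]
carton [-112.51 -390.84]
```

```bash
python3 -m pendant '[[[0,0,0],[0,0,0.771]],[[0,0,0],[0,0,0.771]],[[0,0,0],[0,0,0.771]],[[0,0,0],[0,0,0.771]],[[0,0,0],[0,0,0.771]],[[0,0,0],[0,0,0.771]],[[0,0,0],[0,0,0.771]],[[0,0,0],[0,0,0.771]],[[0,0,0],[0,0,0.771]]]' -1
python3 -m pendant '[[[-0.4,0.2,0],[0,0,0]],[[-0.8,0.45,0],[0,0,0]],[[-1,0.58,0],[0,0,0]],[[-1,0.58,0],[0,0,0]]]'
python3 -m pendant '[[[-0.4,0.2,0],[0,0,0]],[[-0.8,0.45,0],[0,0,0]],[[-1,0.58,0],[0,0,0]],[[-1,0.58,0],[0,0,0]]]'
python3 -m pendant '[[[-0.4,0.2,0],[0,0,0]],[[-0.8,0.45,0],[0,0,0]],[[-1,0.58,0],[0,0,0]],[[-1,0.58,0],[0,0,0]]]'
python3 - <<'E'
from h import *
s=read_state();c=read_camera("top")
for k,w in B.items(): print(k,fit(c,w))
to(s,[*B["C"],90],-11.7,"C")
E
```

```text
t: 1.32
ee_pos: [178.8, 624.8, 222.4]
eef_rot: [[-0.082, 0.997, -0.0], [0.997, 0.082, -0.0], [-0.0, -0.0, -1.0]]
wrist_force: [0.8, 0.6, -0.5]
finger_gap: 87.1
finger_force: 0.0
t: 1.82
ee_pos: [260.6, 508.9, 223.1]
eef_rot: [[-0.077, 0.997, 0.001], [0.997, 0.077, 0.0], [0.0, 0.001, -1.0]]
wrist_force: [-0.2, 1.1, 0.5]
finger_gap: 86.8
finger_force: 0.0
t: 2.33
ee_pos: [338.1, 396.3, 222.9]
eef_rot: [[-0.078, 0.997, 0.001], [0.997, 0.078, 0.001], [0.001, 0.001, -1.0]]
wrist_force: [0.4, 0.2, 0.6]
finger_gap: 87.2
finger_force: 0.0
t: 2.82
ee_pos: [416.6, 283.3, 222.8]
eef_rot: [[-0.08, 0.997, 0.0], [0.997, 0.08, 0.001], [0.001, 0.0, -1.0]]
wrist_force: [-1.1, 0.5, 0.3]
finger_gap: 87.6
finger_force: 0.0
A None
B (array([555.43, 253.49]), array([56.64, 56.85]), 4.1)
C (array([422.04, 215.48]), array([55.93, 57.09]), -11.7)
o1 (array([647.91, 283.12]), array([57.18, 57.34]), 30.3)
o2 None
C shift [-0.56 -0.    1.11] turn 0.181 rack [-150.68  282.71] z 222.7650364916651 psi 4.6
```

```bash
python3 -m pendant '[[[-0.3,0,0],[0,0,0.09]],[[-0.56,0,0.2],[0,0,0.181]],[[-0.56,0,0.5],[0,0,0.181]],[[-0.56,0,0.5],[0,0,0.181]],[[-0.56,0,0.5],[0,0,0.181]]]'
python3 -m pendant '[[[0,0,0.2],[0,0,0]],[[0,0,0.4],[0,0,0]],[[0,0,0.61],[0,0,0]],[[0,0,0.61],[0,0,0]],[[0,0,0.61],[0,0,0]]]'
python3 -m pendant '[[[0,0,0],[0,0,0]],[[0,0,0],[0,0,0]],[[0,0,0],[0,0,0]],[[0,0,0],[0,0,0]],[[0,0,0],[0,0,0]],[[0,0,0],[0,0,0]],[[0,0,0],[0,0,0]],[[0,0,0],[0,0,0]]]' 1
python3 - <<'E'
from h import *
s=read_state()
to(s,[*wd(0,90),150],4.6,"premouth")
E
```

```text
t: 3.5
ee_pos: [421.4, 218.3, 163.6]
eef_rot: [[0.199, 0.98, 0.001], [0.98, -0.199, 0.001], [0.001, 0.001, -1.0]]
wrist_force: [-0.3, 0.3, 0.6]
finger_gap: 86.8
finger_force: 0.0
t: 4.12
ee_pos: [422.6, 217.3, 91.0]
eef_rot: [[0.201, 0.98, 0.002], [0.98, -0.201, 0.002], [0.002, 0.002, -1.0]]
wrist_force: [0.0, 0.9, -0.2]
finger_gap: 87.0
finger_force: 0.0
t: 5.12
ee_pos: [421.6, 216.0, 89.4]
eef_rot: [[0.202, 0.979, 0.0], [0.979, -0.202, 0.0], [0.0, 0.0, -1.0]]
wrist_force: [0.8, -0.9, -0.3]
finger_gap: 43.2
finger_force: 30.0
premouth shift [-0.65  1.5  -0.51] turn -0.181 rack [-151.09  215.16] z 89.3625453675386 psi -11.7
```

```bash
python3 -m pendant '[[[0,0,-0.15],[0,0,0]],[[0,0,-0.35],[0,0,0]],[[0,0,-0.5],[0,0,-0.06]],[[0,0,-0.5],[0,0,-0.12]],[[0,0,-0.5],[0,0,-0.181]],[[0,0,-0.5],[0,0,-0.181]]]'
python3 -m pendant '[[[-0.2,0.2,0],[0,0,0]],[[-0.4,0.4,0],[0,0,0]],[[-0.6,0.6,0],[0,0,0]],[[-0.8,0.8,0],[0,0,0]],[[-1,1,0],[0,0,0]],[[-1,1,0],[0,0,0]]]'
python3 -m pendant '[[[0,0.15,0],[0,0,0]],[[0,0.26,0],[0,0,0]],[[0,0.26,0],[0,0,0]],[[0,0.26,0],[0,0,0]],[[0,0.26,0],[0,0,0]]]'
python3 - <<'E'
from h import *
s=read_state()
to(s,[*wd(0,90),91],4.6,"premouth")
c=read_camera("side");crop(c,230,140,200,150,4,"side_pre.png")
E
```

```text
t: 5.88
ee_pos: [421.1, 215.8, 148.9]
eef_rot: [[-0.08, 0.997, -0.001], [0.997, 0.08, -0.001], [-0.0, -0.001, -1.0]]
wrist_force: [-0.1, 0.7, -2.1]
finger_gap: 43.1
finger_force: 30.0
t: 6.62
ee_pos: [552.3, 103.0, 149.0]
eef_rot: [[-0.074, 0.997, 0.001], [0.997, 0.074, -0.002], [-0.002, 0.0, -1.0]]
wrist_force: [-0.3, 0.3, -2.4]
finger_gap: 43.1
finger_force: 30.0
t: 7.25
ee_pos: [581.4, 108.8, 149.4]
eef_rot: [[-0.081, 0.997, -0.0], [0.997, 0.081, 0.0], [0.0, -0.0, -1.0]]
wrist_force: [-0.4, -0.6, -3.3]
finger_gap: 43.5
finger_force: 30.0
premouth shift [-0.05  0.    0.49] turn 0.0 rack [-0.42 95.51] z 149.37113796936578 psi 4.6
```

View pics/side_pre.png

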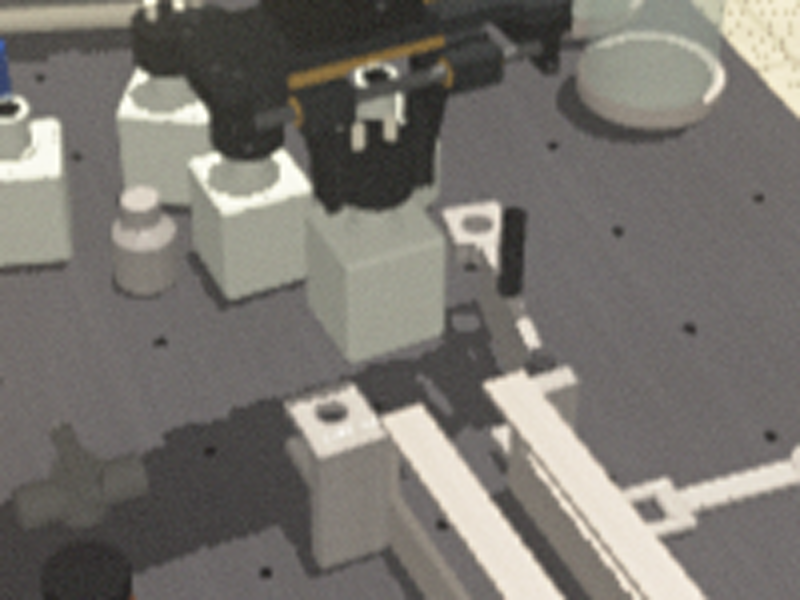

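The bottle hangs upright and square to the lane, with its body near crop pixel (375,270). I'm lowering it and sliding it in.

```bash
python3 -m pendant '[[[0,0,0.2],[0,0,0]],[[0,0,0.4],[0,0,0]],[[0,0,0.485],[0,0,0]],[[0,0,0.485],[0,0,0]],[[0,0,0.485],[0,0,0]]]'
python3 -m pendant '[[[-0.1,0,0],[0,0,0]],[[-0.2,0,0],[0,0,0]],[[-0.3,0,0],[0,0,0]],[[-0.4,0,0],[0,0,0]],[[-0.5,0,0],[0,0,0]],[[-0.6,0,0],[0,0,0]],[[-0.7,0,0],[0,0,0]],[[-0.7,0,0],[0,0,0]]]'
python3 - <<'E'
from h import *
s=read_state()
to(s,[*wd(0,-166),91],4.6,"in");print(s["wrist_force"],s["moment"])
E
```

```text
t: 7.92
ee_pos: [582.5, 108.7, 92.1]
eef_rot: [[-0.081, 0.997, 0.001], [0.997, 0.081, 0.0], [0.0, 0.001, -1.0]]
wrist_force: [-1.5, -0.4, -2.1]
finger_gap: 43.4
finger_force: 30.0
t: 8.93
ee_pos: [588.8, 23.2, 91.3]
eef_rot: [[-0.079, 0.997, 0.0], [0.997, 0.079, -0.001], [-0.001, 0.0, -1.0]]
wrist_force: [0.1, 0.3, -2.5]
finger_gap: 43.4
finger_force: 30.0
in shift [-1.46  0.    0.  ] turn -0.001 rack [0.11 9.61] z 91.26099184331291 psi 4.5
[ 0.1   0.3  -2.46] [-0.07  0.01 -0.  ]
```

```bash
python3 -m pendant '[[[-0.1,0,0],[0,0,0]],[[-0.2,0,0],[0,0,0]],[[-0.3,0,0],[0,0,0]],[[-0.4,0,0],[0,0,0]],[[-0.5,0,0],[0,0,0]],[[-0.6,0,0],[0,0,0]],[[-0.7,0,0],[0,0,0]],[[-0.75,0,0],[0,0,0]]]'
python3 -m pendant '[[[-0.1,0,0],[0,0,0]],[[-0.2,0,0],[0,0,0]],[[-0.3,0,0],[0,0,0]],[[-0.4,0,0],[0,0,0]],[[-0.5,0,0],[0,0,0]],[[-0.6,0,0],[0,0,0]],[[-0.7,0,0],[0,0,0]],[[-0.71,0,0],[0,0,0]],[[-0.71,0,0],[0,0,0]],[[-0.71,0,0.01],[0,0,0]],[[-0.71,0,0.01],[0,0,0]]]'
python3 - <<'E'
from h import *
s=read_state()
to(s,[*wd(0,-166),91],4.6,"in");print(s["wrist_force"],s["moment"])
E
```

```text
t: 9.93
ee_pos: [596.1, -66.1, 91.2]
eef_rot: [[-0.08, 0.997, 0.0], [0.997, 0.08, -0.0], [-0.0, 0.0, -1.0]]
wrist_force: [-0.2, -0.2, -1.3]
finger_gap: 43.0
finger_force: 30.0
t: 11.3
ee_pos: [602.9, -149.0, 89.8]
eef_rot: [[-0.082, 0.997, -0.0], [0.997, 0.082, 0.0], [0.0, -0.0, -1.0]]
wrist_force: [-0.6, -0.5, -3.1]
finger_gap: 43.4
finger_force: 30.0
in shift [-0.02 -0.   -0.01] turn 0.001 rack [   0.32 -163.18] z 89.76511874945957 psi 4.7
[-0.6  -0.45 -3.07] [-0.09  0.04 -0.04]
```

```bash
python3 -m pendant '[[[0,0,0],[0,0,0]],[[0,0,0],[0,0,0]],[[0,0,0],[0,0,0]],[[0,0,0],[0,0,0]],[[0,0,0],[0,0,0]]]' -1
python3 -m pendant '[[[0,0,-0.2],[0,0,0]],[[0,0,-0.5],[0,0,0]],[[0,0,-0.7],[0,0,0]],[[0,0,-0.7],[0,0,0]]]'
python3 -m pendant '[[[0.4,0,0],[0,0,0]],[[0.8,0,0],[0,0,0]],[[1,0,0],[0,0,0]],[[1,0,0],[0,0,0]]]'
python3 -m pendant '[[[0.4,0,0],[0,0,0]],[[0.8,0,0],[0,0,0]],[[1,0,0],[0,0,0]],[[1,0,0],[0,0,0]]]'
python3 - <<'E'
from h import *
s=read_state();c=read_camera("top")
for k,w in B.items(): print(k,fit(c,w))
print("in lane",fit(c,wd(0,-165)))
to(s,[*B["B"],90],4.6,"B")
crop(c,150,150,250,150,3,"top2.png")
E
```

```text
t: 11.92
ee_pos: [603.0, -149.7, 90.0]
eef_rot: [[-0.081, 0.997, 0.0], [0.997, 0.081, 0.0], [0.0, 0.0, -1.0]]
wrist_force: [0.5, -0.4, 0.2]
finger_gap: 83.5
finger_force: 0.0
t: 12.42
ee_pos: [604.3, -150.2, 176.1]
eef_rot: [[-0.081, 0.997, 0.004], [0.997, 0.081, -0.0], [-0.001, 0.004, -1.0]]
wrist_force: [-0.1, -0.3, -0.4]
finger_gap: 86.7
finger_force: 0.0
t: 12.92
ee_pos: [592.6, -27.3, 172.6]
eef_rot: [[-0.086, 0.996, -0.002], [0.996, 0.086, 0.001], [0.001, -0.002, -1.0]]
wrist_force: [0.1, -0.1, -1.2]
finger_gap: 87.1
finger_force: 0.0
t: 13.42
ee_pos: [583.3, 89.8, 173.1]
eef_rot: [[-0.083, 0.997, -0.001], [0.997, 0.083, -0.001], [-0.001, -0.001, -1.0]]
wrist_force: [-0.5, -0.7, 0.4]
finger_gap: 87.0
finger_force: 0.0
A (array([536.71, 353.81]), array([56.38, 56.97]), -29.7)
B (array([555.41, 253.64]), array([56.55, 56.81]), 4.4)
C None
o1 (array([647.81, 283.07]), array([56.76, 57.34]), 30.2)
o2 (array([428.47, 329.06]), array([56.64, 56.82]), -13.0)
in lane (array([ 607.26, -148.34]), array([83.2, 93.4]), 5.1)
B shift [ 1.37 -0.12  0.69] turn 0.002 rack [-0.05 76.49] z 173.13801440105559 psi 4.8
```

View pics/top2.png

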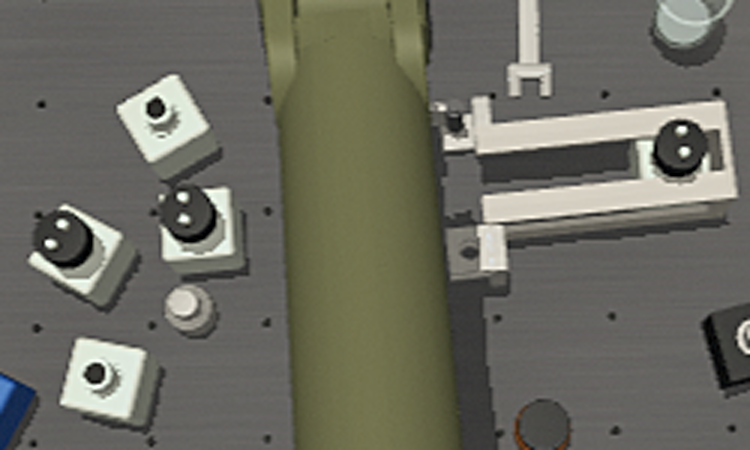

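The first bottle stands in the lane (cap at crop pixel (680,150)) and the others haven't moved. B is next, with its cap at (188,212).

```bash
python3 -m pendant '[[[0.4,-0.05,0],[0,0,0]],[[0.8,-0.12,0],[0,0,0]],[[1,-0.12,0],[0,0,0]],[[1,-0.12,0],[0,0,0]]]'
python3 -m pendant '[[[0.2,0,0],[0,0,0]],[[0.37,0,0],[0,0,0]],[[0.37,0,0.2],[0,0,0]],[[0.37,0,0.4],[0,0,0]],[[0.37,0,0.6],[0,0,0]],[[0.37,0,0.69],[0,0,0]],[[0.37,0,0.69],[0,0,0]],[[0.37,0,0.69],[0,0,0]]]'
python3 -m pendant '[[[0,0,0],[0,0,0]],[[0,0,0],[0,0,0]],[[0,0,0],[0,0,0]],[[0,0,0],[0,0,0]],[[0,0,0],[0,0,0]],[[0,0,0],[0,0,0]],[[0,0,0],[0,0,0]],[[0,0,0],[0,0,0]]]' 1
python3 -m pendant '[[[0,0,-0.1],[0,0,0]],[[0,0,-0.2],[0,0,0]],[[0,0,-0.2],[0,0,0]],[[0,0,-0.2],[0,0,0]]]'
python3 - <<'E'
from h import *
s=read_state()
to(s,[*wd(0,90),91],4.6,"premouth")
E
```

```text
t: 13.98
ee_pos: [559.9, 207.5, 173.7]
eef_rot: [[-0.082, 0.997, 0.0], [0.997, 0.082, -0.001], [-0.001, 0.0, -1.0]]
wrist_force: [-0.5, 0.3, -0.0]
finger_gap: 86.8
finger_force: 0.0
t: 14.98
ee_pos: [556.6, 252.6, 92.3]
eef_rot: [[-0.081, 0.997, 0.002], [0.997, 0.081, 0.001], [0.001, 0.002, -1.0]]
wrist_force: [0.6, 0.0, 0.6]
finger_gap: 86.7
finger_force: 0.0
t: 15.98
ee_pos: [555.8, 252.2, 91.2]
eef_rot: [[-0.081, 0.997, -0.0], [0.997, 0.081, 0.0], [0.0, -0.0, -1.0]]
wrist_force: [-0.9, -0.6, 1.1]
finger_gap: 42.9
finger_force: 30.0
t: 16.48
ee_pos: [555.8, 252.2, 115.2]
eef_rot: [[-0.081, 0.997, 0.0], [0.997, 0.081, 0.0], [0.0, 0.0, -1.0]]
wrist_force: [-0.0, -0.8, -2.6]
finger_gap: 43.3
finger_force: 30.0
premouth shift [-1.25  0.12  0.2 ] turn 0.0 rack [-14.46 240.54] z 115.24678634395651 psi 4.6
```

```bash
python3 -m pendant '[[[-0.2,0.02,0],[0,0,0]],[[-0.4,0.05,0],[0,0,0]],[[-0.6,0.08,0],[0,0,0]],[[-0.8,0.12,0],[0,0,0]],[[-1,0.12,0],[0,0,0]],[[-1,0.12,0],[0,0,0]],[[-1,0.12,0],[0,0,0]]]'
python3 -m pendant '[[[-0.15,0,0],[0,0,0]],[[-0.25,0,0.05],[0,0,0]],[[-0.25,0,0.12],[0,0,0]],[[-0.25,0,0.19],[0,0,0]],[[-0.25,0,0.19],[0,0,0]],[[-0.25,0,0.19],[0,0,0]]]'
python3 -m pendant '[[[-0.1,0,0],[0,0,0]],[[-0.2,0,0],[0,0,0]],[[-0.3,0,0],[0,0,0]],[[-0.4,0,0],[0,0,0]],[[-0.5,0,0],[0,0,0]],[[-0.6,0,0],[0,0,0]],[[-0.7,0,0],[0,0,0]],[[-0.75,0,0],[0,0,0]],[[-0.75,0,0],[0,0,0]]]'
python3 - <<'E'
from h import *
s=read_state()
to(s,[*wd(0,-101),91],4.6,"in");print(s["wrist_force"],s["moment"])
E
```

```text
t: 17.35
ee_pos: [579.6, 135.0, 114.9]
eef_rot: [[-0.082, 0.997, -0.001], [0.997, 0.082, 0.001], [0.001, -0.001, -1.0]]
wrist_force: [-0.0, 0.8, -1.7]
finger_gap: 43.4
finger_force: 30.0
t: 18.1
ee_pos: [582.3, 104.3, 92.1]
eef_rot: [[-0.082, 0.997, -0.0], [0.997, 0.082, 0.0], [0.0, -0.0, -1.0]]
wrist_force: [-0.4, -0.3, -1.3]
finger_gap: 42.9
finger_force: 30.0
t: 19.23
ee_pos: [589.7, 13.6, 92.4]
eef_rot: [[-0.08, 0.997, 0.0], [0.997, 0.08, 0.0], [0.0, 0.0, -1.0]]
wrist_force: [0.0, 0.4, -2.2]
finger_gap: 43.1
finger_force: 30.0
in shift [-0.84 -0.    0.01] turn -0.0 rack [ 0.18 -0.05] z 92.39624167164762 psi 4.6
[ 0.04  0.42 -2.25] [-0.12  0.06  0.  ]
```

Insert, release, lift, and move towards A.

```bash
python3 -m pendant '[[[-0.1,0,0],[0,0,0]],[[-0.2,0,0],[0,0,0]],[[-0.3,0,0],[0,0,0]],[[-0.4,0,0],[0,0,0]],[[-0.5,0,0],[0,0,0]],[[-0.6,0,0],[0,0,0]],[[-0.7,0,0],[0,0,0]],[[-0.8,0,0],[0,0,0]],[[-0.84,0,0],[0,0,0]],[[-0.84,0,0.01],[0,0,0]],[[-0.84,0,0.01],[0,0,0]]]'
python3 -m pendant '[[[0,0,0],[0,0,0]],[[0,0,0],[0,0,0]],[[0,0,0],[0,0,0]],[[0,0,0],[0,0,0]],[[0,0,0],[0,0,0]]]' -1
python3 -m pendant '[[[0,0,-0.2],[0,0,0]],[[0,0,-0.5],[0,0,0]],[[0,0,-0.7],[0,0,0]],[[0,0,-0.7],[0,0,0]]]'
python3 -m pendant '[[[0.4,0,0],[0,0,0]],[[0.8,0,0],[0,0,0]],[[1,0,0],[0,0,0]],[[1,0,0],[0,0,0]]]'
python3 -m pendant '[[[0.4,0,0],[0,0,0]],[[0.8,0,0],[0,0,0]],[[1,0,0],[0,0,0]],[[1,0,0],[0,0,0]]]'
python3 - <<'E'
from h import *
s=read_state();c=read_camera("top")
for k,w in B.items(): print(k,fit(c,w))
to(s,[*B["A"],90],-29.7,"A")
E
```

```text
t: 20.6
ee_pos: [597.8, -85.7, 91.0]
eef_rot: [[-0.082, 0.997, -0.0], [0.997, 0.082, 0.0], [0.0, -0.0, -1.0]]
wrist_force: [-0.2, 0.1, -1.5]
finger_gap: 43.3
finger_force: 30.0
t: 21.22
ee_pos: [597.8, -86.3, 91.2]
eef_rot: [[-0.081, 0.997, 0.0], [0.997, 0.081, 0.0], [0.0, 0.0, -1.0]]
wrist_force: [0.1, -0.8, -0.8]
finger_gap: 82.9
finger_force: 0.0
t: 21.72
ee_pos: [599.2, -86.7, 177.3]
eef_rot: [[-0.081, 0.997, 0.004], [0.997, 0.081, 0.0], [-0.0, 0.004, -1.0]]
wrist_force: [0.8, 0.6, -0.4]
finger_gap: 86.7
finger_force: 0.0
t: 22.22
ee_pos: [587.2, 36.0, 173.7]
eef_rot: [[-0.086, 0.996, -0.002], [0.996, 0.086, 0.0], [0.001, -0.002, -1.0]]
wrist_force: [0.5, -0.5, 1.5]
finger_gap: 86.9
finger_force: 0.0
t: 22.72
ee_pos: [578.1, 153.1, 174.3]
eef_rot: [[-0.083, 0.997, -0.001], [0.997, 0.083, -0.001], [-0.001, -0.001, -1.0]]
wrist_force: [0.4, -1.1, 0.6]
finger_gap: 87.4
finger_force: 0.0
A (array([536.69, 353.77]), array([56.48, 56.97]), -29.7)
B None
C None
o1 (array([643.59, 290.32]), array([56.47, 40.13]), 30.8)
o2 (array([428.43, 329.08]), array([56.65, 56.92]), -13.0)
A shift [ 1.7 -0.2  0.7] turn 0.383 rack [ -0.17 140.  ] z 174.2928340715407 psi 4.7
```

```bash
python3 -m pendant '[[[0.4,-0.1,0],[0,0,0]],[[0.8,-0.2,0],[0,0,0]],[[1,-0.2,0],[0,0,0]],[[1,-0.2,0],[0,0,0]]]'
python3 -m pendant '[[[0.4,0,0],[0,0,0.1]],[[0.7,0,0],[0,0,0.2]],[[0.7,0,0],[0,0,0.3]],[[0.7,0,0],[0,0,0.38]],[[0.7,0,0.2],[0,0,0.38]],[[0.7,0,0.4],[0,0,0.38]],[[0.7,0,0.6],[0,0,0.38]],[[0.7,0,0.7],[0,0,0.38]],[[0.7,0,0.7],[0,0,0.38]],[[0.7,0,0.7],[0,0,0.38]]]'
python3 -m pendant '[[[0,0,0],[0,0,0]],[[0,0,0],[0,0,0]],[[0,0,0],[0,0,0]],[[0,0,0],[0,0,0]],[[0,0,0],[0,0,0]],[[0,0,0],[0,0,0]],[[0,0,0],[0,0,0]],[[0,0,0],[0,0,0]]]' 1
python3 -m pendant '[[[0,0,-0.15],[0,0,0]],[[0,0,-0.35],[0,0,0]],[[0,0,-0.5],[0,0,-0.1]],[[0,0,-0.7],[0,0,-0.2]],[[0,0,-0.9],[0,0,-0.3]],[[0,0,-0.9],[0,0,-0.38]],[[0,0,-0.9],[0,0,-0.38]],[[0,0,-0.9],[0,0,-0.38]]]'
python3 - <<'E'
from h import *
s=read_state()
to(s,[*wd(0,85),91],4.6,"premouth")
E
```

```text
t: 23.28
ee_pos: [545.3, 270.1, 174.9]
eef_rot: [[-0.082, 0.997, 0.0], [0.997, 0.082, -0.001], [-0.001, 0.0, -1.0]]
wrist_force: [-0.3, -1.2, 0.8]
finger_gap: 87.7
finger_force: 0.0
t: 24.52
ee_pos: [539.1, 353.8, 92.3]
eef_rot: [[0.494, 0.869, 0.002], [0.869, -0.494, 0.001], [0.001, 0.001, -1.0]]
wrist_force: [0.7, 0.1, -0.0]
finger_gap: 87.5
finger_force: 0.0
t: 25.52
ee_pos: [538.0, 354.3, 91.2]
eef_rot: [[0.493, 0.87, 0.0], [0.87, -0.493, 0.0], [0.0, 0.0, -1.0]]
wrist_force: [-0.9, -0.3, -0.9]
finger_gap: 43.0
finger_force: 30.0
t: 26.52
ee_pos: [537.8, 354.0, 199.1]
eef_rot: [[-0.079, 0.997, -0.0], [0.997, 0.079, -0.0], [-0.0, -0.0, -1.0]]
wrist_force: [0.9, 0.1, -1.2]
finger_gap: 43.8
finger_force: 30.0
premouth shift [-2.15  0.21  0.9 ] turn -0.001 rack [-24.25 343.49] z 199.13269607103436 psi 4.5
```

```bash
python3 -m pendant '[[[-0.2,0.05,0],[0,0,0]],[[-0.4,0.1,0],[0,0,0]],[[-0.6,0.15,0],[0,0,0]],[[-0.8,0.21,0],[0,0,0]],[[-1,0.21,0],[0,0,0]],[[-1,0.21,0],[0,0,0]]]'
python3 -m pendant '[[[-0.2,0,0],[0,0,0]],[[-0.4,0,0],[0,0,0]],[[-0.6,0,0],[0,0,0]],[[-0.8,0,0],[0,0,0]],[[-1,0,0],[0,0,0]],[[-1,0,0],[0,0,0]]]'
python3 -m pendant '[[[-0.15,0,0.2],[0,0,0]],[[-0.15,0,0.4],[0,0,0]],[[-0.15,0,0.6],[0,0,0]],[[-0.15,0,0.8],[0,0,0]],[[-0.15,0,0.89],[0,0,0]],[[-0.15,0,0.89],[0,0,0]],[[-0.15,0,0.89],[0,0,0]],[[-0.15,0,0.89],[0,0,0]]]'
python3 - <<'E'
from h import *
s=read_state()
to(s,[*wd(0,-37),91],4.6,"in");print(s["wrist_force"],s["moment"])
E
```

```text
t: 27.28
ee_pos: [573.5, 232.5, 199.4]
eef_rot: [[-0.075, 0.997, 0.0], [0.997, 0.075, -0.001], [-0.001, 0.0, -1.0]]
wrist_force: [-0.1, 0.3, -1.6]
finger_gap: 43.5
finger_force: 30.0
t: 28.02
ee_pos: [582.8, 112.9, 199.5]
eef_rot: [[-0.075, 0.997, 0.001], [0.997, 0.075, -0.001], [-0.001, 0.0, -1.0]]
wrist_force: [-0.3, -0.1, -2.4]
finger_gap: 43.3
finger_force: 30.0
t: 29.02
ee_pos: [584.4, 99.3, 93.0]
eef_rot: [[-0.081, 0.997, 0.001], [0.997, 0.081, 0.0], [0.0, 0.001, -1.0]]
wrist_force: [0.1, -0.2, -1.7]
finger_gap: 43.4
finger_force: 30.0
in shift [-1.02 -0.02  0.02] turn 0.0 rack [ 1.79 85.84] z 92.99947982279421 psi 4.6
[ 0.09 -0.21 -1.72] [-0.14  0.04  0.03]
```

```bash
python3 -m pendant '[[[-0.1,-0.015,0],[0,0,0]],[[-0.2,-0.015,0],[0,0,0]],[[-0.3,-0.015,0],[0,0,0]],[[-0.4,-0.015,0],[0,0,0]],[[-0.5,-0.015,0],[0,0,0]],[[-0.6,-0.015,0],[0,0,0]],[[-0.7,-0.015,0],[0,0,0]],[[-0.8,-0.015,0],[0,0,0]],[[-0.9,-0.015,0],[0,0,0]],[[-1,-0.015,0],[0,0,0]],[[-1,-0.015,0],[0,0,0]],[[-1,-0.015,0.012],[0,0,0]],[[-1,-0.015,0.012],[0,0,0]]]'
python3 -m pendant '[[[0,0,0],[0,0,0]],[[0,0,0],[0,0,0]],[[0,0,0],[0,0,0]],[[0,0,0],[0,0,0]],[[0,0,0],[0,0,0]]]' -1
python3 -m pendant '[[[0,0,-0.2],[0,0,0]],[[0,0,-0.5],[0,0,0]],[[0,0,-0.8],[0,0,0]],[[0,0,-0.8],[0,0,0]]]'
python3 -m pendant '[[[0.4,-0.4,0],[0,0,0]],[[0.8,-0.8,0],[0,0,0]],[[1,-1,0],[0,0,0]],[[1,-1,0],[0,0,0]]]'
python3 -m pendant '[[[0.4,0,0],[0,0,0]],[[0.8,0,0],[0,0,0]],[[1,0,0],[0,0,0]],[[1,0,0],[0,0,0]]]'
python3 - <<'E'
from h import *
s=read_state();c=read_camera("top")
for k,w in B.items(): print(k,fit(c,w))
to(s,[*B["o2"],76],-13.2,"o2")
crop(c,150,150,250,150,3,"top3.png")
E
```

```text
t: 30.65
ee_pos: [591.9, -19.8, 90.9]
eef_rot: [[-0.082, 0.997, 0.0], [0.997, 0.082, 0.0], [0.0, 0.0, -1.0]]
wrist_force: [1.0, 0.3, -1.5]
finger_gap: 43.4
finger_force: 30.0
t: 31.28
ee_pos: [591.9, -20.6, 91.0]
eef_rot: [[-0.081, 0.997, 0.0], [0.997, 0.081, 0.0], [0.0, 0.0, -1.0]]
wrist_force: [0.6, -0.2, 0.4]
finger_gap: 83.3
finger_force: 0.0
t: 31.78
ee_pos: [593.9, -20.9, 190.2]
eef_rot: [[-0.081, 0.997, 0.006], [0.997, 0.081, 0.001], [0.0, 0.006, -1.0]]
wrist_force: [-0.3, 0.2, -0.5]
finger_gap: 87.1
finger_force: 0.0
t: 32.28
ee_pos: [459.8, 92.1, 186.0]
eef_rot: [[-0.087, 0.996, -0.002], [0.996, 0.087, 0.001], [0.002, -0.002, -1.0]]
wrist_force: [-0.1, 0.2, -0.1]
finger_gap: 87.1
finger_force: 0.0
t: 32.78
ee_pos: [452.8, 209.9, 186.0]
eef_rot: [[-0.083, 0.997, -0.001], [0.997, 0.083, -0.001], [-0.001, -0.001, -1.0]]
wrist_force: [0.2, 0.1, -0.0]
finger_gap: 87.0
finger_force: 0.0
A None
B None
C None
o1 (array([647.74, 282.91]), array([57.05, 57.35]), 30.5)
o2 (array([427.23, 332.36]), array([50.78, 53.12]), -13.0)
o2 shift [ 1.   -0.12  0.92] turn 0.2 rack [-120.51  206.63] z 185.98827108039944 psi 4.8
```

View pics/top3.png

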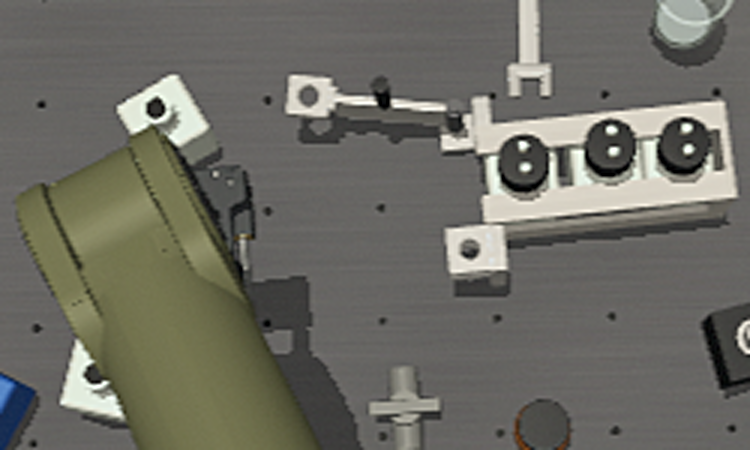

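The three black caps are in the lane at crop pixels (525,163), (610,148) and (683,145). Next is uncapped o2 at (95,373).

```bash
python3 -m pendant '[[[0.4,-0.05,0],[0,0,0.1]],[[0.8,-0.12,0],[0,0,0.2]],[[1,-0.12,0],[0,0,0.2]],[[1,-0.12,0],[0,0,0.2]],[[1,-0.12,0.2],[0,0,0.2]],[[1,-0.12,0.4],[0,0,0.2]],[[1,-0.12,0.6],[0,0,0.2]],[[1,-0.12,0.8],[0,0,0.2]],[[1,-0.12,0.9],[0,0,0.2]],[[1,-0.12,0.9],[0,0,0.2]],[[1,-0.12,0.9],[0,0,0.2]],[[1,-0.12,0.9],[0,0,0.2]]]'
python3 - <<'E'
from h import *
s=read_state();c=read_camera("top")
to(s,[*B["o2"],76],-13.2,"o2")
big=cv2.resize(c["pixels"].min(2),None,fx=4,fy=4,interpolation=cv2.INTER_CUBIC)
roi=big[180*4:225*4,305*4:390*4];q=cv2.HoughCircles(cv2.GaussianBlur(roi,(5,5),0),cv2.HOUGH_GRADIENT,1,60,param1=100,param2=10,minRadius=33,maxRadius=44)
for x,y,r in q[0]: print("cap",r,rk(ray(c,((x-1.5)/4+305,(y-1.5)/4+180),120)))
E
```

```text
t: 34.33
ee_pos: [429.5, 327.7, 80.0]
eef_rot: [[0.231, 0.973, 0.001], [0.973, -0.231, 0.001], [0.002, 0.001, -1.0]]
wrist_force: [0.8, -0.5, 0.4]
finger_gap: 86.9
finger_force: 0.0
o2 shift [ 0.   -0.01  0.03] turn -0.002 rack [-134.32  325.91] z 79.9845985165877 psi -13.4
cap 33.5 [   7.3  -105.45]
cap 36.8 [ -0.66 -33.89]
cap 34.3 [  -3.55 -163.32]
cap 36.6 [-26.22 -69.74]
cap 35.7 [ 26.86 -68.21]
```

```bash
python3 -m pendant '[[[0,-0.01,0.03],[0,0,0]],[[0,-0.01,0.03],[0,0,0]],[[0,-0.01,0.03],[0,0,0]],[[0,-0.01,0.03],[0,0,0]],[[0,-0.01,0.03],[0,0,0]],[[0,-0.01,0.03],[0,0,0]],[[0,-0.01,0.03],[0,0,0]],[[0,-0.01,0.03],[0,0,0]],[[0,-0.01,0.03],[0,0,0]],[[0,-0.01,0.03],[0,0,0]]]' 1
python3 -m pendant '[[[0,0,-0.15],[0,0,0]],[[0,0,-0.35],[0,0,0]],[[0,0,-0.5],[0,0,-0.05]],[[0,0,-0.7],[0,0,-0.1]],[[0,0,-0.9],[0,0,-0.148]],[[0,0,-1],[0,0,-0.148]],[[0,0,-1],[0,0,-0.148]],[[0,0,-1],[0,0,-0.148]]]'
python3 - <<'E'
from h import *
s=read_state();c=read_camera("top")
to(s,[457,-385,200],0,"carton");print("o1",fit(c,B["o1"]))
E
```

```text
t: 35.62
ee_pos: [427.7, 327.6, 75.4]
eef_rot: [[0.231, 0.973, 0.0], [0.973, -0.231, 0.0], [0.0, 0.0, -1.0]]
wrist_force: [0.8, 0.2, -0.2]
finger_gap: 25.2
finger_force: 30.0
t: 36.62
ee_pos: [427.1, 327.2, 194.4]
eef_rot: [[0.001, 1.0, -0.001], [1.0, -0.001, -0.001], [-0.001, -0.001, -1.0]]
wrist_force: [-0.3, -1.0, -1.9]
finger_gap: 25.4
finger_force: 30.0
carton shift [-5.93  0.26 -0.04] turn -0.001 rack [-136.76  325.61] z 194.40022080910282 psi -0.1
o1 (array([647.81, 282.95]), array([57.37, 57.35]), 30.5)
```

```bash
python3 -m pendant '[[[-0.2,0.1,0],[0,0,0]],[[-0.4,0.2,0],[0,0,0]],[[-0.6,0.26,0],[0,0,0]],[[-0.8,0.26,0],[0,0,0]],[[-1,0.26,0],[0,0,0]],[[-1,0.26,0],[0,0,0]]]'
python3 -m pendant '[[[-0.2,0,0],[0,0,0]],[[-0.4,0,0],[0,0,0]],[[-0.6,0,0],[0,0,0]],[[-0.8,0,0],[0,0,0]],[[-1,0,0],[0,0,0]],[[-1,0,0],[0,0,0]]]'
python3 -m pendant '[[[-0.2,0,0],[0,0,0]],[[-0.4,0,0],[0,0,0]],[[-0.6,0,0],[0,0,0]],[[-0.8,0,0],[0,0,0]],[[-1,0,0],[0,0,0]],[[-1,0,0],[0,0,0]]]'
python3 -m pendant '[[[-0.2,0,0],[0,0,0]],[[-0.4,0,0],[0,0,0]],[[-0.6,0,0],[0,0,0]],[[-0.8,0,0],[0,0,0]],[[-1,0,0],[0,0,0]],[[-1,0,0],[0,0,0]]]'
python3 -m pendant '[[[-0.2,0,0],[0,0,0]],[[-0.4,0,0],[0,0,0]],[[-0.6,0,0],[0,0,0]],[[-0.8,0,0],[0,0,0]],[[-0.95,0,0],[0,0,0]],[[-0.95,0,0],[0,0,0]]]'
python3 -m pendant '[[[-0.2,0,0],[0,0,0]],[[-0.4,0,0],[0,0,0]],[[-0.6,0,0],[0,0,0]],[[-0.8,0,0],[0,0,0]],[[-0.98,0,0],[0,0,0]],[[-0.98,0,0],[0,0,0]],[[-0.98,0,0],[0,0,0]]]'
python3 - <<'E'
from h import *
s=read_state()
to(s,[457,-385,81.5],0,"carton down");
E
```

```text
t: 37.42
ee_pos: [458.7, 205.1, 195.3]
eef_rot: [[0.004, 1.0, -0.0], [1.0, -0.004, -0.0], [-0.0, -0.0, -1.0]]
wrist_force: [-0.5, 1.7, -1.9]
finger_gap: 26.0
finger_force: 30.0
t: 38.17
ee_pos: [458.7, 84.7, 195.5]
eef_rot: [[0.005, 1.0, 0.0], [1.0, -0.005, 0.0], [0.0, 0.0, -1.0]]
wrist_force: [0.7, 1.0, -2.8]
finger_gap: 25.2
finger_force: 30.0
t: 38.92
ee_pos: [458.5, -33.8, 195.5]
eef_rot: [[0.004, 1.0, 0.0], [1.0, -0.004, 0.0], [0.0, 0.0, -1.0]]
wrist_force: [0.2, 0.8, -2.5]
finger_gap: 25.1
finger_force: 30.0
t: 39.67
ee_pos: [458.6, -152.9, 195.4]
eef_rot: [[0.003, 1.0, 0.0], [1.0, -0.003, -0.0], [-0.0, 0.0, -1.0]]
wrist_force: [-0.0, 0.6, -2.4]
finger_gap: 25.4
finger_force: 30.0
t: 40.42
ee_pos: [458.7, -265.8, 195.1]
eef_rot: [[0.001, 1.0, -0.0], [1.0, -0.001, 0.0], [0.0, -0.0, -1.0]]
wrist_force: [-0.2, -0.2, -2.3]
finger_gap: 25.6
finger_force: 30.0
t: 41.3
ee_pos: [459.3, -381.7, 194.8]
eef_rot: [[-0.001, 1.0, 0.0], [1.0, 0.001, 0.002], [0.002, 0.0, -1.0]]
wrist_force: [-0.2, 0.6, -2.9]
finger_gap: 25.2
finger_force: 30.0
carton down shift [-0.03 -0.02  0.94] turn 0.001 rack [-161.52 -383.55] z 194.84731469576636 psi 0.1
```

```bash
python3 -m pendant '[[[-0.02,-0.02,0.2],[0,0,0]],[[-0.02,-0.02,0.4],[0,0,0]],[[-0.02,-0.02,0.6],[0,0,0]],[[-0.02,-0.02,0.8],[0,0,0]],[[-0.02,-0.02,0.9],[0,0,0]],[[-0.02,-0.02,0.95],[0,0,0]],[[-0.02,-0.02,0.955],[0,0,0]],[[-0.02,-0.02,0.955],[0,0,0]]]'
python3 -m pendant '[[[0,0,0],[0,0,0]],[[0,0,0],[0,0,0]],[[0,0,0],[0,0,0]],[[0,0,0],[0,0,0]],[[0,0,0],[0,0,0]]]' -1
python3 -m pendant '[[[0,0,-0.2],[0,0,0]],[[0,0,-0.5],[0,0,0]],[[0,0,-0.8],[0,0,0]],[[0,0,-0.9],[0,0,0]],[[0,0,-0.9],[0,0,0]]]'
for i in 1 2 3; do python3 -m pendant '[[[0.4,0,0],[0,0,0]],[[0.8,0,0],[0,0,0]],[[1,0,0],[0,0,0]],[[1,0,0],[0,0,0]]]' | head -2; done
python3 -m pendant '[[[0.4,0.3,0],[0,0,0]],[[0.8,0.6,0],[0,0,0]],[[1,0.8,0],[0,0,0]],[[1,0.8,0],[0,0,0]]]'
python3 - <<'E'
from h import *
s=read_state();c=read_camera("top")
print("o1",fit(c,B["o1"]));to(s,[*B["o1"],76],30.6,"o1")
crop(c,380,150,150,150,4,"top4.png")
E
```

```text
t: 42.3
ee_pos: [456.4, -386.7, 81.5]
eef_rot: [[0.001, 1.0, 0.001], [1.0, -0.001, -0.001], [-0.001, 0.001, -1.0]]
wrist_force: [-0.2, 0.3, -2.7]
finger_gap: 25.7
finger_force: 30.0
t: 42.92
ee_pos: [455.9, -386.4, 80.7]
eef_rot: [[0.001, 1.0, 0.0], [1.0, -0.001, 0.0], [0.0, 0.0, -1.0]]
wrist_force: [-0.5, -0.1, -0.6]
finger_gap: 66.9
finger_force: 0.0
t: 43.55
ee_pos: [456.1, -386.5, 188.9]
eef_rot: [[0.001, 1.0, 0.001], [1.0, -0.001, -0.0], [-0.0, 0.001, -1.0]]
wrist_force: [-1.0, -0.7, -0.3]
finger_gap: 87.0
finger_force: 0.0
t: 44.05
ee_pos: [456.0, -263.4, 187.2]
t: 44.55
ee_pos: [455.9, -145.6, 187.9]
t: 45.05
ee_pos: [456.3, -26.9, 188.1]
t: 45.55
ee_pos: [554.0, 92.6, 187.8]
eef_rot: [[0.001, 1.0, -0.0], [1.0, -0.001, -0.003], [-0.003, -0.0, -1.0]]
wrist_force: [-0.5, -1.5, -0.5]
finger_gap: 87.1
finger_force: 0.0
o1 (array([647.81, 283.07]), array([56.76, 57.34]), 30.2)
o1 shift [1.59 0.78 0.93] turn -0.34 rack [-29.03  81.61] z 187.75994586694898 psi -0.0
```

View pics/top4.png

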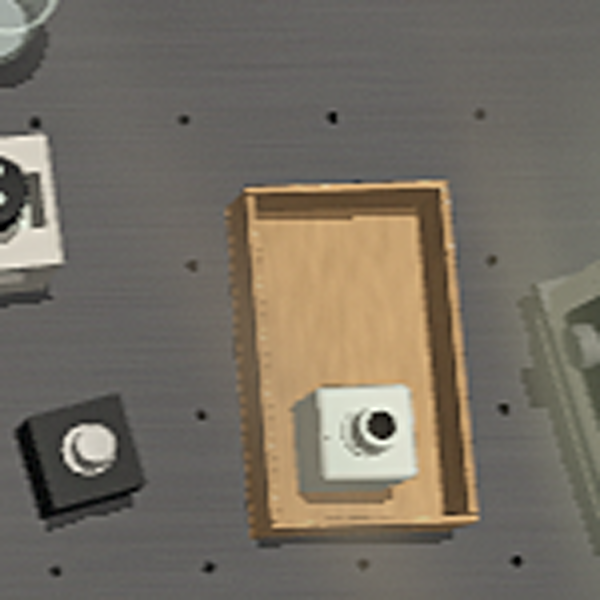

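The uncapped bottle stands in the carton at crop pixel (365,430), with room beyond it. I'll fetch o1.

```bash
python3 -m pendant '[[[0.4,0.3,0],[0,0,0]],[[0.8,0.6,0],[0,0,0]],[[1,0.78,0],[0,0,0]],[[1,0.78,0],[0,0,0]]]' | head -2
python3 -m pendant '[[[0.3,0,0],[0,0,-0.1]],[[0.59,0,0],[0,0,-0.2]],[[0.59,0,0],[0,0,-0.34]],[[0.59,0,0.1],[0,0,-0.34]],[[0.59,0,0.3],[0,0,-0.34]],[[0.59,0,0.5],[0,0,-0.34]],[[0.59,0,0.7],[0,0,-0.34]],[[0.59,0,0.9],[0,0,-0.34]],[[0.59,0,0.93],[0,0,-0.34]],[[0.59,0,0.93],[0,0,-0.34]],[[0.59,0,0.93],[0,0,-0.34]]]'
python3 - <<'E'
from h import *
s=read_state();to(s,[*B["o1"],76],30.6,"o1")
E
```

```text
t: 46.1
ee_pos: [646.9, 212.4, 188.0]
t: 47.48
ee_pos: [646.9, 283.9, 78.6]
eef_rot: [[-0.507, 0.862, 0.002], [0.862, 0.507, 0.001], [-0.0, 0.002, -1.0]]
wrist_force: [0.4, -0.7, -0.2]
finger_gap: 87.1
finger_force: 0.0
o1 shift [-0.01  0.    0.02] turn -0.001 rack [ 78.89 264.84] z 78.64343126461388 psi 30.5
```

```bash
python3 -m pendant '[[[0,0,0.02],[0,0,0]],[[0,0,0.02],[0,0,0]],[[0,0,0.02],[0,0,0]],[[0,0,0.02],[0,0,0]],[[0,0,0.02],[0,0,0]],[[0,0,0.02],[0,0,0]],[[0,0,0.02],[0,0,0]],[[0,0,0.02],[0,0,0]],[[0,0,0.02],[0,0,0]],[[0,0,0.02],[0,0,0]]]' 1
python3 -m pendant '[[[0,0,-0.15],[0,0,0]],[[0,0,-0.35],[0,0,0]],[[0,0,-0.5],[0,0,0.1]],[[0,0,-0.7],[0,0,0.2]],[[0,0,-0.9],[0,0,0.3]],[[0,0,-1],[0,0,0.34]],[[0,0,-1],[0,0,0.34]],[[0,0,-1],[0,0,0.34]]]'
python3 -m pendant '[[[-0.1,-0.16,0],[0,0,0]],[[-0.3,-0.32,0],[0,0,0]],[[-0.5,-0.48,0],[0,0,0]],[[-0.7,-0.64,0],[0,0,0]],[[-0.9,-0.79,0],[0,0,0]],[[-1,-0.79,0],[0,0,0]],[[-1,-0.79,0],[0,0,0]]]'
python3 -m pendant '[[[-0.2,-0.16,0],[0,0,0]],[[-0.4,-0.32,0],[0,0,0]],[[-0.6,-0.48,0],[0,0,0]],[[-0.8,-0.64,0],[0,0,0]],[[-1,-0.79,0],[0,0,0]],[[-1,-0.79,0],[0,0,0]]]'
python3 -m pendant '[[[-0.2,0,0],[0,0,0]],[[-0.4,0,0],[0,0,0]],[[-0.6,0,0],[0,0,0]],[[-0.8,0,0],[0,0,0]],[[-1,0,0],[0,0,0]],[[-1,0,0],[0,0,0]]]'
python3 -m pendant '[[[-0.2,0,0],[0,0,0]],[[-0.4,0,0],[0,0,0]],[[-0.6,0,0],[0,0,0]],[[-0.8,0,0],[0,0,0]],[[-1,0,0],[0,0,0]],[[-1,0,0],[0,0,0]]]'
python3 -m pendant '[[[-0.2,0,0],[0,0,0]],[[-0.4,0,0],[0,0,0]],[[-0.6,0,0],[0,0,0]],[[-0.8,0,0],[0,0,0]],[[-1,0,0],[0,0,0]],[[-1,0,0],[0,0,0]]]' | head -5
python3 - <<'E'
from h import *
s=read_state()
to(s,[560,-385,200],0,"carton");
E
```

```text
t: 48.72
ee_pos: [645.9, 284.2, 74.7]
eef_rot: [[-0.508, 0.861, -0.0], [0.861, 0.508, 0.0], [0.0, -0.0, -1.0]]
wrist_force: [0.9, 0.0, 0.3]
finger_gap: 25.5
finger_force: 30.0
t: 49.72
ee_pos: [645.7, 284.3, 194.5]
eef_rot: [[-0.0, 1.0, -0.0], [1.0, 0.0, 0.0], [0.0, -0.0, -1.0]]
wrist_force: [-0.1, -0.6, -1.8]
finger_gap: 25.4
finger_force: 30.0
t: 50.6
ee_pos: [551.6, 163.6, 194.8]
eef_rot: [[0.002, 1.0, 0.001], [1.0, -0.002, 0.0], [0.0, 0.001, -1.0]]
wrist_force: [-0.4, 0.3, -0.1]
finger_gap: 25.1
finger_force: 30.0
t: 51.35
ee_pos: [456.2, 43.6, 195.0]
eef_rot: [[0.002, 1.0, 0.0], [1.0, -0.002, 0.001], [0.001, 0.0, -1.0]]
wrist_force: [0.5, 0.5, -1.0]
finger_gap: 25.3
finger_force: 30.0
t: 52.1
ee_pos: [457.3, -76.3, 195.2]
eef_rot: [[0.003, 1.0, 0.001], [1.0, -0.003, -0.001], [-0.001, 0.001, -1.0]]
wrist_force: [-0.1, 0.5, -1.7]
finger_gap: 25.1
finger_force: 30.0
t: 52.85
ee_pos: [456.9, -195.8, 194.9]
eef_rot: [[0.002, 1.0, 0.0], [1.0, -0.002, -0.001], [-0.001, 0.0, -1.0]]
wrist_force: [0.2, 0.6, -1.3]
finger_gap: 25.3
finger_force: 30.0
t: 53.6
ee_pos: [456.7, -315.3, 194.3]
eef_rot: [[0.001, 1.0, -0.001], [1.0, -0.001, -0.001], [-0.001, -0.001, -1.0]]
wrist_force: [-0.0, 0.1, -1.1]
finger_gap: 24.9
carton shift [-0.58  0.86 -0.05] turn -0.001 rack [-158.79 -317.19] z 194.28072056774755 psi -0.1
```

```bash
python3 -m pendant '[[[-0.2,0.2,0],[0,0,0]],[[-0.4,0.4,0],[0,0,0]],[[-0.58,0.6,0],[0,0,0]],[[-0.58,0.8,0],[0,0,0]],[[-0.58,0.86,0],[0,0,0]],[[-0.58,0.86,0],[0,0,0]],[[-0.58,0.86,0],[0,0,0]]]'
python3 -m pendant '[[[0,0,0.2],[0,0,0]],[[0,0,0.4],[0,0,0]],[[0,0,0.6],[0,0,0]],[[0,0,0.8],[0,0,0]],[[0,0,0.9],[0,0,0]],[[0,0,0.94],[0,0,0]],[[0,0,0.95],[0,0,0]],[[0,0,0.95],[0,0,0]]]'
python3 -m pendant '[[[0,0,0],[0,0,0]],[[0,0,0],[0,0,0]],[[0,0,0],[0,0,0]],[[0,0,0],[0,0,0]],[[0,0,0],[0,0,0]]]' -1
python3 -m pendant '[[[0,0,-0.2],[0,0,0]],[[0,0,-0.5],[0,0,0]],[[0,0,-0.8],[0,0,0]],[[0,0,-0.9],[0,0,-0.051]],[[0,0,-0.9],[0,0,-0.051]],[[0,0,-0.9],[0,0,-0.051]]]'
for i in 1 2 3; do python3 -m pendant '[[[0.4,0.1,0],[0,0,0]],[[0.8,0.2,0],[0,0,0]],[[1,0.25,0],[0,0,0]],[[1,0.25,0],[0,0,0]],[[1,0.25,0],[0,0,0]]]' | head -2; done
python3 - <<'E'
from h import *
s=read_state();c=read_camera("top")
to(s,[*wd(73.6,73.9),90],4.6,"knob")
crop(c,230,150,280,150,2.8,"top5.png")
E
```

```text
t: 54.48
ee_pos: [558.4, -384.7, 194.9]
eef_rot: [[0.001, 1.0, -0.0], [1.0, -0.001, 0.001], [0.001, -0.0, -1.0]]
wrist_force: [-0.4, 0.1, -0.5]
finger_gap: 25.0
finger_force: 30.0
t: 55.48
ee_pos: [559.4, -385.6, 81.5]
eef_rot: [[0.001, 1.0, 0.001], [1.0, -0.001, -0.001], [-0.001, 0.001, -1.0]]
wrist_force: [-0.3, 0.0, -1.5]
finger_gap: 25.5
finger_force: 30.0
t: 56.1
ee_pos: [559.1, -385.2, 80.7]
eef_rot: [[0.001, 1.0, 0.0], [1.0, -0.001, 0.0], [0.0, 0.0, -1.0]]
wrist_force: [-0.3, -0.3, -0.0]
finger_gap: 67.4
finger_force: 0.0
t: 56.85
ee_pos: [558.9, -385.1, 188.7]
eef_rot: [[-0.078, 0.997, 0.0], [0.997, 0.078, 0.0], [0.0, 0.0, -1.0]]
wrist_force: [0.9, -0.3, -0.1]
finger_gap: 87.2
finger_force: 0.0
t: 57.48
ee_pos: [578.7, -264.6, 188.4]
t: 58.1
ee_pos: [599.1, -144.5, 188.9]
t: 58.72
ee_pos: [619.9, -23.1, 189.0]
knob shift [0.94 0.38 0.82] turn -0.003 rack [ 27.34 -39.  ] z 188.96469346126383 psi 4.3
```

View pics/top5.png

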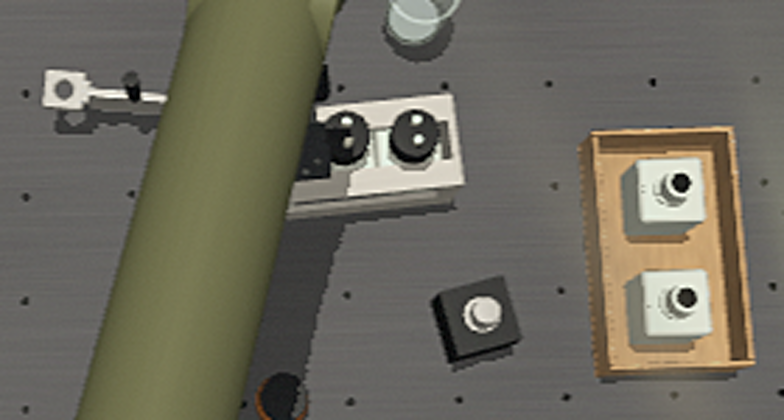

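Both rejects stand in the carton at crop pixels (672,190) and (680,303), and the knob at (132,85) hasn't moved. Next I'll grip the knob.

```bash
python3 -m pendant '[[[0.3,0.1,0],[0,0,0]],[[0.6,0.2,0],[0,0,0]],[[0.94,0.38,0],[0,0,0]],[[0.94,0.38,0],[0,0,0]],[[0.94,0.38,0],[0,0,0]]]' | head -2
python3 -m pendant '[[[0,0,0.2],[0,0,0]],[[0,0,0.4],[0,0,0]],[[0,0,0.6],[0,0,0]],[[0,0,0.8],[0,0,0]],[[0,0,0.8],[0,0,0]],[[0,0,0.8],[0,0,0]]]' | head -2
python3 -m pendant '[[[0,0,0],[0,0,0]],[[0,0,0],[0,0,0]],[[0,0,0],[0,0,0]],[[0,0,0],[0,0,0]],[[0,0,0],[0,0,0]],[[0,0,0],[0,0,0]],[[0,0,0],[0,0,0]],[[0,0,0],[0,0,0]],[[0,0,0],[0,0,0]],[[0,0,0],[0,0,0]],[[0,0,0],[0,0,0]]]' 1
python3 - <<'E'
from h import *
s=read_state();to(s,[*wd(2,13),90],4.6,"shut")
E
```

```text
t: 59.4
ee_pos: [656.8, 93.9, 188.8]
t: 60.15
ee_pos: [657.4, 95.1, 94.1]
t: 61.52
ee_pos: [656.7, 96.8, 92.8]
eef_rot: [[-0.079, 0.997, -0.0], [0.997, 0.079, 0.0], [0.0, 0.0, -1.0]]
wrist_force: [-0.7, -0.4, -0.6]
finger_gap: 13.6
finger_force: 30.0
shut shift [-0.54 -0.6   0.02] turn -0.001 rack [73.7  77.53] z 92.75562720163619 psi 4.5
```

```bash
python3 -m pendant '[[[0,-0.05,0],[0,0,0]],[[0.009,-0.097,0],[0,0,0]],[[0.005,-0.14,0],[0,0,0]],[[0,-0.18,0],[0,0,0]],[[-0.01,-0.225,0],[0,0,0]],[[-0.021,-0.268,0],[0,0,0]],[[-0.04,-0.31,0],[0,0,0]],[[-0.058,-0.347,0],[0,0,0]],[[-0.08,-0.383,0],[0,0,0]],[[-0.108,-0.418,0],[0,0,0]],[[-0.14,-0.45,0],[0,0,0]],[[-0.17,-0.48,0],[0,0,0]],[[-0.2,-0.507,0],[0,0,0]],[[-0.24,-0.53,0],[0,0,0]]]'
python3 -m pendant '[[[-0.04,-0.02,0],[0,0,0]],[[-0.08,-0.037,0],[0,0,0]],[[-0.12,-0.05,0],[0,0,0]],[[-0.165,-0.059,0],[0,0,0]],[[-0.21,-0.065,0],[0,0,0]],[[-0.25,-0.067,0],[0,0,0]],[[-0.27,-0.067,0],[0,0,0]],[[-0.27,-0.067,0],[0,0,0]],[[-0.27,-0.067,0],[0,0,0]]]'
python3 - <<'E'
from h import *
s=read_state();to(s,[*wd(2,13),90],4.6,"shut");print(s["wrist_force"])
E
```

```text
t: 63.28
ee_pos: [596.6, 66.8, 93.0]
eef_rot: [[-0.083, 0.997, 0.003], [0.997, 0.083, 0.004], [0.004, 0.003, -1.0]]
wrist_force: [4.8, 5.1, -1.5]
finger_gap: 12.6
finger_force: 30.0
t: 64.4
ee_pos: [590.1, 32.9, 93.0]
eef_rot: [[-0.082, 0.997, 0.0], [0.997, 0.082, 0.004], [0.004, 0.0, -1.0]]
wrist_force: [-1.2, 5.3, 1.5]
finger_gap: 13.2
finger_force: 30.0
shut shift [-0.05 -0.    0.02] turn 0.001 rack [ 2.17 19.19] z 93.00175643645673 psi 4.7
[-1.24  5.35  1.52]
```

```bash
python3 -m pendant '[[[-0.02,0,0],[0,0,0]],[[-0.04,0,0],[0,0,0]],[[-0.05,0,0],[0,0,0]],[[-0.05,0,0],[0,0,0]]]' | head -5
python3 -m pendant '[[[-0.02,0,0],[0,0,0]],[[-0.03,0,0],[0,0,0]],[[-0.03,0,0],[0,0,0]],[[-0.03,0,0],[0,0,0]]]' | head -5
python3 - <<'E'
from h import *
s=read_state();to(s,[*wd(2,13),90],4.6,"shut");c=read_camera("side");crop(c,290,160,150,112,5,"side_gate.png")
E
```

```text
t: 64.9
ee_pos: [590.3, 29.9, 93.0]
eef_rot: [[-0.083, 0.997, -0.001], [0.997, 0.083, 0.007], [0.007, -0.0, -1.0]]
wrist_force: [-1.9, 9.0, 3.0]
finger_gap: 12.9
t: 65.4
ee_pos: [590.3, 29.7, 92.9]
eef_rot: [[-0.085, 0.996, -0.002], [0.996, 0.085, 0.012], [0.012, -0.001, -1.0]]
wrist_force: [-1.8, 15.6, 4.9]
finger_gap: 13.0
shut shift [-0.03 -0.    0.02] turn 0.003 rack [ 2.08 15.99] z 92.94144051822994 psi 4.9
```

View pics/side_gate.png

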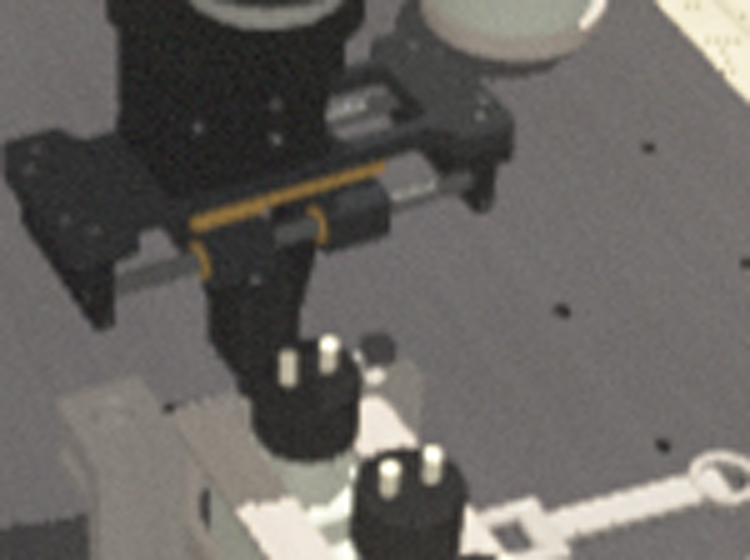

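The gate has stalled against its stop: knob at rack (2,16), force 16 N. I'll back off, release and turn for the pin.

```bash
python3 -m pendant '[[[0.035,0,0],[0,0,0]],[[0.035,0,0],[0,0,0]]]' | head -5
python3 -m pendant '[[[0,0,0],[0,0,0]],[[0,0,0],[0,0,0]],[[0,0,0],[0,0,0]],[[0,0,0],[0,0,0]],[[0,0,0],[0,0,0]]]' -1 | head -1
python3 -m pendant '[[[0,0,-0.2],[0,0,0]],[[0,0,-0.5],[0,0,0]],[[0,0,-0.8],[0,0,0]],[[0,0,-0.8],[0,0,0.1]],[[0,0,-0.8],[0,0,0.2]],[[0,0,-0.8],[0,0,0.3]],[[0,0,-0.8],[0,0,0.4]],[[0,0,-0.8],[0,0,0.5]],[[0,0,-0.8],[0,0,0.6]],[[0,0,-0.8],[0,0,0.7]],[[0,0,-0.8],[0,0,0.8]],[[0,0,-0.8],[0,0,0.9]],[[0,0,-0.8],[0,0,1]],[[0,0,-0.8],[0,0,1]],[[0,0,-0.8],[0,0,1]]]'
python3 -m pendant '[[[-0.3,0.4,0],[0,0,0]],[[-0.6,0.7,0],[0,0,0]],[[-1,1,0],[0,0,0]],[[-1,1,0],[0,0,0]],[[-1,1,0],[0,0,0]]]' | head -2
python3 - <<'E'
from h import *
s=read_state();to(s,[450.2,-212,76],-85.4,"pin")
c=read_camera("top");np.save("top6.npy",c,allow_pickle=True);crop(c,295,175,125,100,6,"top6.png")
E
```

```text
t: 65.7
ee_pos: [590.3, 29.8, 93.0]
eef_rot: [[-0.083, 0.997, -0.001], [0.997, 0.083, 0.006], [0.006, -0.0, -1.0]]
wrist_force: [-0.6, 8.4, 3.7]
finger_gap: 13.0
t: 66.32
t: 68.2
ee_pos: [590.6, 24.7, 188.7]
eef_rot: [[0.997, 0.082, -0.0], [0.082, -0.997, 0.0], [-0.0, -0.0, -1.0]]
wrist_force: [-0.1, 0.5, 0.7]
finger_gap: 87.0
finger_force: 0.0
t: 68.82
ee_pos: [480.8, -103.7, 189.1]
pin shift [-0.33  0.88  0.94] turn 0.0 rack [-117.75 -108.21] z 189.11497694976802 psi -85.4
```

View pics/top6.png

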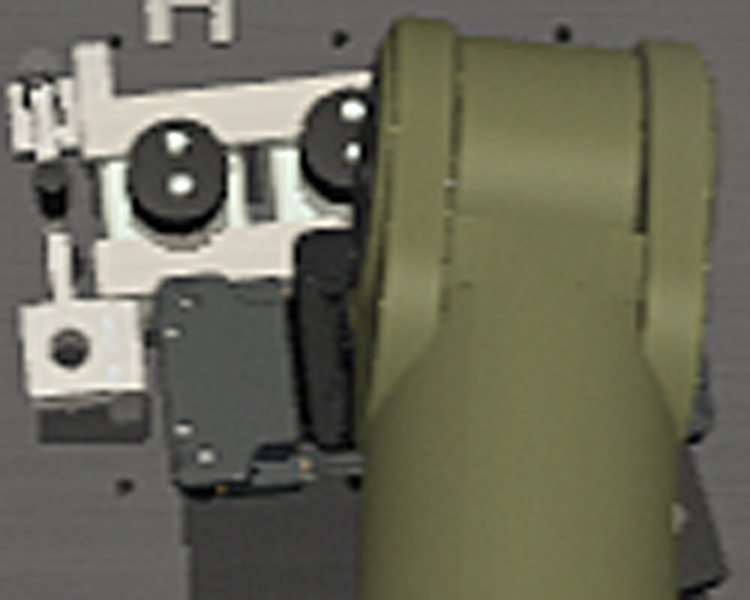

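The gate lies across the mouth with its lug in the fork (hole at crop pixel (70,348)). Going for the pin.

```bash
python3 -m pendant '[[[-0.15,0.4,0],[0,0,0]],[[-0.33,0.8,0],[0,0,0]],[[-0.33,0.88,0],[0,0,0]],[[-0.33,0.88,0.2],[0,0,0]],[[-0.33,0.88,0.4],[0,0,0]],[[-0.33,0.88,0.6],[0,0,0]],[[-0.33,0.88,0.8],[0,0,0]],[[-0.33,0.88,0.92],[0,0,0]],[[-0.33,0.88,0.92],[0,0,0]],[[-0.33,0.88,0.92],[0,0,0]]]' | head -5
python3 - <<'E'
from h import *
s=read_state();to(s,[450.2,-212,76],-85.4,"pin")
E
```

```text
t: 70.12
ee_pos: [450.1, -213.2, 78.8]
eef_rot: [[0.997, 0.08, 0.0], [0.08, -0.997, -0.001], [0.0, 0.001, -1.0]]
wrist_force: [0.3, -0.1, 0.6]
finger_gap: 86.9
pin shift [ 0.   -0.01  0.02] turn -0.0 rack [-157.16 -214.87] z 78.82149462834495 psi -85.4
```

```bash
python3 -m pendant '[[[0,0,0.02],[0,0,0]],[[0,0,0.02],[0,0,0]],[[0,0,0.02],[0,0,0]],[[0,0,0.02],[0,0,0]],[[0,0,0.02],[0,0,0]],[[0,0,0.02],[0,0,0]],[[0,0,0.02],[0,0,0]],[[0,0,0.02],[0,0,0]],[[0,0,0.02],[0,0,0]],[[0,0,0.02],[0,0,0]]]' 1
python3 -m pendant '[[[0,0,-0.1],[0,0,0]],[[0,0,-0.2],[0,0,0]],[[0,0,-0.3],[0,0,0]],[[0,0,-0.4],[0,0,0]],[[0,0,-0.5],[0,0,0]],[[0,0,-0.6],[0,0,0]],[[0,0,-0.7],[0,0,0]],[[0,0,-0.8],[0,0,0]],[[0,0,-0.8],[0,0,0]],[[0,0,-0.8],[0,0,0]]]'
python3 - <<'E'
from h import *
s=read_state();to(s,[527,24.2,166],-85.4,"fork")
E
```

```text
t: 71.38
ee_pos: [449.4, -212.9, 75.9]
eef_rot: [[0.997, 0.079, 0.0], [0.079, -0.997, -0.0], [0.0, 0.0, -1.0]]
wrist_force: [-0.9, -0.8, -1.2]
finger_gap: 23.0
finger_force: 30.0
t: 72.62
ee_pos: [449.2, -212.6, 171.7]
eef_rot: [[0.997, 0.08, -0.0], [0.08, -0.997, 0.0], [-0.0, -0.0, -1.0]]
wrist_force: [-0.3, 0.6, -2.2]
finger_gap: 23.3
finger_force: 30.0
fork shift [ 0.8  -1.92  0.05] turn -0.0 rack [-157.94 -214.21] z 171.65813836978217 psi -85.4
```

```bash
python3 -m pendant '[[[0.1,-0.2,0],[0,0,0]],[[0.2,-0.4,0],[0,0,0]],[[0.3,-0.6,0],[0,0,0]],[[0.4,-0.8,0],[0,0,0]],[[0.4,-1,0],[0,0,0]],[[0.4,-1,0],[0,0,0]]]' | head -2
python3 -m pendant '[[[0.1,-0.2,0],[0,0,0]],[[0.2,-0.4,0],[0,0,0]],[[0.3,-0.6,0],[0,0,0]],[[0.39,-0.8,0],[0,0,0]],[[0.39,-0.92,0],[0,0,0]],[[0.39,-0.92,0],[0,0,0]],[[0.39,-0.92,0],[0,0,0]],[[0.39,-0.92,0],[0,0,0]]]' | head -2
python3 - <<'E'
from h import *
s=read_state();to(s,[526.2,24.2,106],-85.4,"fork")
c=read_camera("side");crop(c,260,150,110,110,5,"side_pin.png");print("fork px",proj(c,[527,24.5,82]),(proj(c,[527,24.5,82])-[260,150])*5,"pin tip expected",(proj(c,[527,24.5,102])-[260,150])*5)
w=read_camera("wrist");cv2.imwrite("pics/wrist1.png",w["pixels"][:,:,::-1])
E
```

```text
t: 73.38
ee_pos: [487.4, -87.4, 171.1]
t: 74.38
ee_pos: [525.5, 23.2, 172.1]
fork shift [ 0.01 -0.01  0.55] turn -0.002 rack [-63.    14.72] z 172.06034468195742 psi -85.6
fork px [312.54 242.79] [262.7  463.97] pin tip expected [261.88 427.97]
```

View pics/side_pin.png

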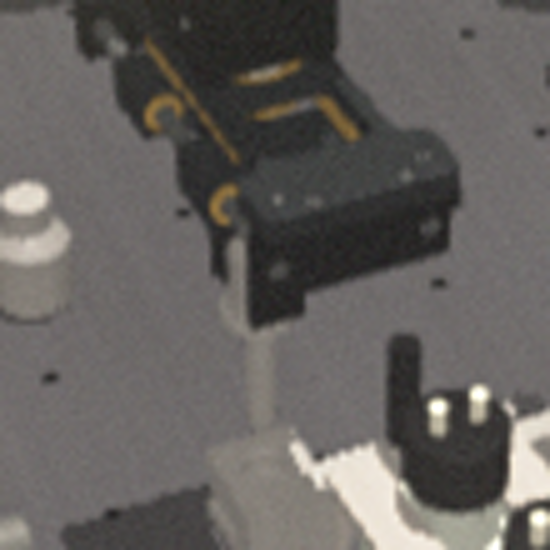

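The pin hangs upright with its tip at crop pixel (262,427). That matches the expected (262,428) above the fork hole, so I'll lower it gently.

```bash
python3 -m pendant '[[[0.006,-0.01,0],[0,0,0]],[[0.006,-0.01,0.04],[0,0,0]],[[0.006,-0.01,0.08],[0,0,0]],[[0.006,-0.01,0.12],[0,0,0]],[[0.006,-0.01,0.16],[0,0,0]],[[0.006,-0.01,0.18],[0,0,0]],[[0.006,-0.01,0.2],[0,0,0]],[[0.006,-0.01,0.22],[0,0,0]],[[0.006,-0.01,0.24],[0,0,0]],[[0.006,-0.01,0.24],[0,0,0]]]' | grep -v rot
python3 -m pendant '[[[0,0,0.02],[0,0,0]],[[0,0,0.04],[0,0,0]],[[0,0,0.06],[0,0,0]],[[0,0,0.08],[0,0,0]],[[0,0,0.08],[0,0,0]]]' | grep -v rot
```

```text
t: 75.72
ee_pos: [526.2, 25.5, 143.0]
wrist_force: [-0.4, -0.5, -1.4]
finger_gap: 23.2
finger_force: 30.0
t: 76.35
ee_pos: [526.1, 25.6, 133.2]
wrist_force: [-0.1, -0.6, -2.3]
finger_gap: 23.1
finger_force: 30.0
```

```bash
python3 -m pendant '[[[0,0,0.03],[0,0,0]],[[0,0,0.06],[0,0,0]],[[0,0,0.09],[0,0,0]],[[0,0,0.12],[0,0,0]],[[0,0,0.15],[0,0,0]],[[0,0,0.18],[0,0,0]],[[0,0,0.21],[0,0,0]],[[0,0,0.24],[0,0,0]],[[0,0,0.27],[0,0,0]],[[0,0,0.3],[0,0,0]],[[0,0,0.32],[0,0,0]],[[0,0,0.32],[0,0,0]]]' | grep -v rot
python3 -m pendant '[[[0,0,0.01],[0,0,0]],[[0,0,0.02],[0,0,0]],[[0,0,0.03],[0,0,0]],[[0,0,0.03],[0,0,0]]]' | grep -v rot
```

```text
t: 77.85
ee_pos: [526.1, 25.5, 94.8]
wrist_force: [0.7, -2.7, -2.7]
finger_gap: 23.0
finger_force: 30.0
t: 78.35
ee_pos: [526.5, 25.5, 91.9]
wrist_force: [-0.8, -2.2, 3.1]
finger_gap: 23.2
finger_force: 30.0
```

```bash
python3 -m pendant '[[[0,0.008,0.01],[0,0,0]],[[0,0.008,0.015],[0,0,0]],[[0,0.008,0.015],[0,0,0]]]' | grep -v rot
python3 -m pendant '[[[0,0,-0.01],[0,0,0]],[[0,0,-0.01],[0,0,0]],[[0,0,-0.01],[0,0,0]],[[0,0,-0.01],[0,0,0]],[[0,0,-0.01],[0,0,0]]]' -1 | grep -v rot
python3 -m pendant '[[[0,0,-0.2],[0,0,0]],[[0,0,-0.5],[0,0,0]],[[0,0,-0.9],[0,0,0]],[[0,0,-0.9],[0,0,0]],[[-0.3,-0.4,-0.9],[0,0,0]],[[-0.3,-0.8,-0.9],[0,0,0]],[[-0.3,-1,-0.9],[0,0,0]],[[-0.3,-1,-0.9],[0,0,0]]]' | head -2
python3 -m pendant '[[[0,-0.4,0],[0,0,0]],[[0,-0.8,0],[0,0,0]],[[0,-1,0],[0,0,0]],[[0,-1,0],[0,0,0]]]' | head -2
python3 - <<'E'
from h import *
c=read_camera("top");a=cv2.resize(c["pixels"][175:275,290:515,::-1],None,fx=3.5,fy=3.5,interpolation=cv2.INTER_CUBIC)
s=read_camera("side");b=cv2.resize(s["pixels"][200:275,270:439,::-1],None,fx=3.5,fy=3.2,interpolation=cv2.INTER_CUBIC)
o=np.zeros((a.shape[0]+b.shape[0],a.shape[1],3),np.uint8);o[:a.shape[0]]=a;o[a.shape[0]:,:b.shape[1]]=b;print(o.shape)
cv2.imwrite("pics/final.png",o)
for z in (87,115): print("pin top px",(proj(c,[527,24.5,z])-[290,175])*3.5,(proj(s,[527,24.5,z])-[270,200])*[3.5,3.2]+[0,350])
E
```

```text
t: 78.72
ee_pos: [526.5, 25.5, 91.8]
wrist_force: [-7.7, -0.2, 18.7]
finger_gap: 23.5
finger_force: 30.0
t: 79.35
ee_pos: [526.3, 24.7, 90.8]
wrist_force: [-0.2, 0.3, 0.1]
finger_gap: 65.1
finger_force: 0.0
t: 80.35
ee_pos: [480.6, 142.6, 198.1]
t: 80.85
ee_pos: [471.7, 260.7, 198.3]
(590, 788, 3)
pin top px [ 57.74 200.77] [148.75 481.24]
pin top px [ 57.54 193.36] [147.93 448.61]
```

View pics/final.png

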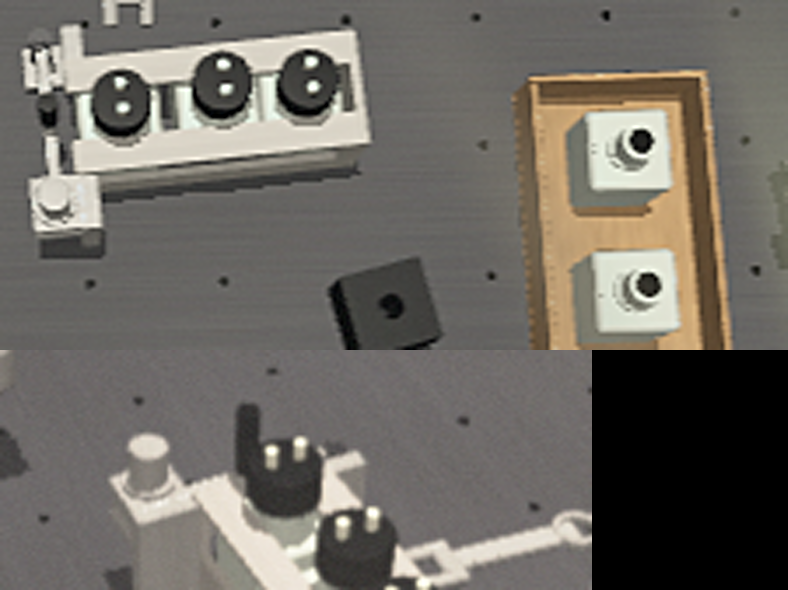

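The pin's flange sits on the fork with its grip top at (147,449), exactly as predicted. The gate is shut, three capped bottles are in the lane and both rejects stand in the carton. Handing in.

```bash
python3 -c "
from workcell import *
print(sign_off())"
```

```text
the job is handed in; nothing more can be done
None
```

The job is handed in at about 81 s of the 210 s limit, with no verdict returned: all three capped bottles are in the rack, both uncapped bottles are upright in the carton, the gate is shut, and the pin is seated on the fork, all confirmed in the last top and side pictures.

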